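Sort the deburred parts into their trays

ROBOT

A 6-joint arm with a two-finger parallel gripper is mounted at the origin on the work surface. World frame = base frame: x ahead of the robot, y to its left, z up, the work surface at z = 0. Lengths are in mm, angles in rad, forces in N, time in s.
With the tool pointing down it reaches from about 325 to 900 mm from the base axis. Payload 3.5 kg.
Tool frame: the origin (TCP) lies on the centre line of the jaws, within the pads' length; the fingertips stand 19 mm ahead of it and the grasp point (between the pads) is the TCP; z points along the fingers, y is the line along which they close (so a half turn about z gives the same grasp; the last joint's range is limited). The gripper opens to 85 mm and grips with 20 to 120 N. Pads are 22 mm wide; open, the fingers measure 114 mm over their backs; the gripper's body (76 mm by 85 mm) begins 54 mm behind the grasp point. The pads swing forward as they close: fully open they stand 13 mm farther back than shut.
Start: joints at [-1.364, 0.276, -0.026, 1.268, 0, 1.467], TCP at [190.53, -595.248, 250.313] pointing down, gripper open.
Joint ranges: [-3.12, 3.12], [-0.85, 1.88], [-1.08, 1.24], [-1.95, 2.15], [-1.57, 1.53], [-3.14, 3.14]. Speed limits (rad/s): [2.57, 2.57, 3.14, 3.14, 3.14, 3.14].

INTERFACE

Orientations are given as a 3x3 rotation matrix whose columns are the frame's x, y, z axes.
In Python, from workcell import * gives the robot as it stands.
- The arm moves only by the tool send_rows, never from a script. Its argument "commands" is a list of rows, each an object with "delta_pos": the shift along the tool's x, y, z in m, a list of three; "turn": the turn about the tool's z in degrees. In form: [{"delta_pos": [x, y, z], "turn": turn}, ...]. A call has 1 to 5 rows; each row is the pose to reach, as a shift and turn from the pose commanded when the call began, along the tool's axes at that moment; what a row does not reach only later rows make up. A row lasts 1/10 s, in which the tool goes at most 50 mm and 8.59 degrees, less where a joint would pass 70% of its speed; a pose out of reach is approached as far as the arm can. A call with a gripper value outside its range is refused whole. "claw" is the closure, from 0 (fully open) to 1 (shut), set as the call begins (left out, the last holds). The fingers move at their own pace and stop on an object; "force" is the grip in N (left out, the last holds). Time passes only in rows, so rows that repeat a pose let the fingers close. It gives the time, the measured TCP pose, the force, the opening and the grip force at its end, in the units of the state.
- get_state(): the state, without advancing time (a new reading comes with each control period).
- capture(name): name is "scene" or "top" or "wrist"; returns (picture, depth): 420x560x3 uint8, red, green, blue; 420x560 float32, mm along the optical axis (not along the pixel's ray), 0 where there is no reading.
- calibration(name): a dict with "fx", "fy", "cx", "cy" (pixels), "position" and "attitude" of the camera in the world. Camera axes: x right, y down, z forward; pixel columns grow to the right and rows downward; lengths in mm; the calibration is good to about 2 mm. A picture is of the moment at which its call begins: read the wrist's pose just before it. calibration takes no time and is no camera call; for the wrist camera it gives the pose at the moment of the call.
- job_done(): hands the job in; it is judged then, once.
The state is a dict: "t": time; "joints": joint angles; "joint_vel": joint speeds; "joint_efforts": joint torques, N m; "tcp_pos": TCP position; "orientation": TCP orientation; "ft_force": force on the tool from outside, world axes, zero at the start; "moment": the same for the moment, N m; "gripper_width": opening from 0.0 (shut) to 1.0 (fully open); "grip_force": force on a finger pad.
Only numpy, scipy, OpenCV 4.12 (cv2) and the standard library are available. Lean on these libraries where they do the work, as an engineer would, in place of code of your own. Each camera call takes 0.05 s, during which the arm holds its last target. There are 200 camera calls.

TASK

Sort the five deburred parts on the welding table into the parts trays: the two bright round tube ends into the blue tray, the two black square-tube stubs into the yellow tray and the purple angle cleat into the red tray. Stand each part on the tray's floor on the same base it stands on now, not on top of another, and set it down rather than dropping it. Leave the die grinder and the hammer where they lie.

Things in the scene. Friction and masses are not known exactly. Their poses are not given: they have to be found in the camera images.
- tube_end_1: bright bare-steel round tube end (turned weld-in bung), standing on its wider shoulder. Shoulder 54 mm diameter and 16 mm high; above it a spigot 44 mm diameter up to 55 mm total height; 30 mm bore right through. About 0.4 kg. Origin: centre of its underside; z up its axis. Two alike: either may stand anywhere in the blue tray.
- tube_end_2: bright bare-steel round tube end (turned weld-in bung), standing on its wider shoulder. Shoulder 54 mm diameter and 16 mm high; above it a spigot 44 mm diameter up to 55 mm total height; 30 mm bore right through. About 0.4 kg. Origin: centre of its underside; z up its axis. Two alike: either may stand anywhere in the blue tray.
- stub_1: near-black mill-scale stub of square tube with bright sawn edges on top, standing on end: 50 x 50 mm outside, 4 mm walls, open through, 60 mm high. About 0.34 kg. Origin: centre of its underside; z up, x and y square to its faces. Two alike: either may stand anywhere in the yellow tray.
- stub_2: near-black mill-scale stub of square tube with bright sawn edges on top, standing on end: 50 x 50 mm outside, 4 mm walls, open through, 60 mm high. About 0.34 kg. Origin: centre of its underside; z up, x and y square to its faces. Two alike: either may stand anywhere in the yellow tray.
- cleat: purple powder-coated angle cleat, L-shaped, 10 mm thick plate, standing on its flat foot. Foot 60 mm along x, 50 mm along y, 10 mm high; upright leg 10 mm thick, 50 mm wide, rising to 60 mm height at the +x end of the foot (its middle plane at x = +25 mm). One bolt hole drawn in each leg. About 0.4 kg. Origin: centre of the foot's underside; z up.
- tray_blue: blue powder-coated steel parts tray with an open top, held to the steel table by magnets so that it does not shift: 150 mm along its x, 180 mm along its y, rim 35 mm above the table, walls 4 mm (6 mm over the rolled rim), inner floor 6 mm above the table (142 x 172 mm). Origin: centre of its underside, on the table; z up.
- tray_yellow: yellow powder-coated steel parts tray with an open top, held to the steel table by magnets so that it does not shift: 150 mm along its x, 180 mm along its y, rim 35 mm above the table, walls 4 mm (6 mm over the rolled rim), inner floor 6 mm above the table (142 x 172 mm). Origin: centre of its underside, on the table; z up.
- tray_red: red powder-coated steel parts tray with an open top, held to the steel table by magnets so that it does not shift: 150 mm along its x, 180 mm along its y, rim 35 mm above the table, walls 4 mm (6 mm over the rolled rim), inner floor 6 mm above the table (142 x 172 mm). Origin: centre of its underside, on the table; z up.
- die_grinder: angle die grinder lying on its side, not to be moved: black rubber grip, aluminium head, brown disc; about 220 mm long along its x, 80 mm wide at the head, 52 mm high. Origin: on the table under its body, 35 mm behind the head's axis; head to +x, disc to +y.
- hammer: hammer lying on the table, not to be moved: about 260 mm long along x, wooden handle to -x, steel head 90 mm wide at +x, 26 mm high. Origin: middle of its length, on the table.
Mind the look-alikes: they are no part of the job. Of the things that look like the tray_yellow, take the one that is farthest to the robot's left at the start. There is more than one size of the tray_blue; the job needs the smaller.

How it is judged (in metres and radians):
At the end, for the whole second after the job is handed in: Both tube ends are in the blue tray, both square stubs in the yellow tray and the cleat in the red tray: each part's origin within 60 mm (tray x) and 75 mm (tray y) of the tray's centre and less than 12 mm above the table (floor at 6 mm), upright within 0.12 rad, released and at rest (x of tube_end_1 in the frame of tray_blue between -0.06 and 0.06 m and y of tube_end_1 in the frame of tray_blue between -0.075 and 0.075 m and z of each of tube_end_1, tube_end_2 in the frame of tray_blue below 0.012 m and angle between each of tube_end_1, tube_end_2, stub_1, stub_2, cleat's own z axis and vertical below 0.12 rad and linear speed of each of tube_end_1, tube_end_2, stub_1, stub_2, cleat below 0.02 m/s and angular speed of each of tube_end_1, tube_end_2, stub_1, stub_2, cleat below 0.2 rad/s and x of tube_end_2 in the frame of tray_blue between -0.06 and 0.06 m and y of tube_end_2 in the frame of tray_blue between -0.075 and 0.075 m and x of stub_1 in the frame of tray_yellow between -0.06 and 0.06 m and y of stub_1 in the frame of tray_yellow between -0.075 and 0.075 m and z of each of stub_1, stub_2 in the frame of tray_yellow below 0.012 m and x of stub_2 in the frame of tray_yellow between -0.06 and 0.06 m and y of stub_2 in the frame of tray_yellow between -0.075 and 0.075 m and x of cleat in the frame of tray_red between -0.06 and 0.06 m and y of cleat in the frame of tray_red between -0.075 and 0.075 m and z of cleat in the frame of tray_red below 0.012 m); the robot touches nothing.
It fails at once if a part is dropped: it falls free with its underside more than 30 mm above the table (24 mm above a tray floor) ((contact force between tube_end_1 and anything else below 0.02 N and height (world z) of tube_end_1 above 0.03 m) or (contact force between tube_end_2 and anything else below 0.02 N and height (world z) of tube_end_2 above 0.03 m) or (contact force between stub_1 and anything else below 0.02 N and height (world z) of stub_1 above 0.03 m) or (contact force between stub_2 and anything else below 0.02 N and height (world z) of stub_2 above 0.03 m) or (contact force between cleat and anything else below 0.02 N and height (world z) of cleat above 0.03 m)).
It fails at once if the die grinder is moved more than 25 mm (distance of die_grinder from where it was at the start of the episode above 0.025 m).
It fails at once if the hammer is moved more than 25 mm (distance of hammer from where it was at the start of the episode above 0.025 m).
It also fails if it takes over 112 s, if anything falls off the work surface, if the arm or the gripper's body presses on something with over 40 N, if the wrist force passes 120 N, or if a joint passes its speed limit or range.

## Working session

There is one attempt and no reset: what is moved stays moved. The work goes in short steps, Python scripts to look and compute and a tool call to move; the robot and the scene stay as the last step left them, time stands still between calls to the robot, and variables do not carry over. Pictures are saved under pics/ and viewed, at most 14 in all, crops included, and the job is handed in when it is done.

Besides the shell and the picture viewer there is one more tool, called after "Emit:" in YAML: its name, and indented under it one key for each argument. send_rows: Moves the arm, as the interface text tells. Its arguments: {"type":"object","properties":{"commands":{"type":"array","items":{"type":"object","properties":{"delta_pos":{"type":"array","items":{"type":"number"}},"turn":{"type":"number"}}}},"claw":{"type":"number"},"force":{"type":"number"}},"required":["commands"]}

```bash
mkdir -p pics; ls; python3 - <<'E'
from workcell import *
import cv2,numpy as np
for n in ("top","scene"):
    p,d=capture(n); cv2.imwrite(f"pics/{n}0.png",p[:,:,::-1]); np.savez(f"{n}0.npz",p=p,d=d)
    c=calibration(n); print(n,c)
s=get_state(); print(s)
E
```

```text
pics
top {'fx': 470.9429563158938, 'fy': 470.9429563158938, 'cx': 283.594512598295, 'cy': 203.0852559527081, 'position': array([ 273.30369229,  -15.98704769, 1504.58186443]), 'attitude': array([[-0.00808966, -0.99380336,  0.11085775],
       [-0.99975313,  0.0103323 ,  0.01967032],
       [-0.02069384, -0.11067126, -0.9936416 ]])}
scene {'fx': 416.0620032427798, 'fy': 416.0620032427798, 'cx': 272.5675253285999, 'cy': 212.06090395569083, 'position': array([ 765.36565907, -664.6143204 , 1138.74396199]), 'attitude': array([[ 0.88851067,  0.37315912, -0.26702261],
       [ 0.45880987, -0.73074661,  0.50547294],
       [-0.00650403, -0.57163071, -0.82048524]])}
{'t': 0.1, 'joints': array([-1.36441513e+00,  2.77105750e-01, -2.77684618e-02,  1.26799451e+00,
       -2.52585797e-05,  1.46741123e+00]), 'joint_vel': array([ 0.00120658, -0.00243336,  0.00294958,  0.00074967,  0.00048404,
       -0.00056565]), 'joint_efforts': array([ 3.96644919e-05, -4.46708214e+01,  2.96128535e+01,  8.47100193e-03,
       -1.37265574e-04, -7.49797493e-06]), 'tcp_pos': array([ 190.37583944, -594.58900451,  249.22951562]), 'orientation': array([[ 9.52404873e-01,  3.04835621e-01, -4.49394816e-04],
       [ 3.04835894e-01, -9.52402743e-01,  2.02323401e-03],
       [ 1.88748942e-04, -2.06392961e-03, -9.99997852e-01]]), 'ft_force': array([0.06958316, 0.20672235, 0.26876913]), 'moment': array([ 0.03340062,  0.03034633, -0.02032902]), 'grip_force': 0.0, 'gripper_width': 0.9993635347626034}
```

View pics/top0.png

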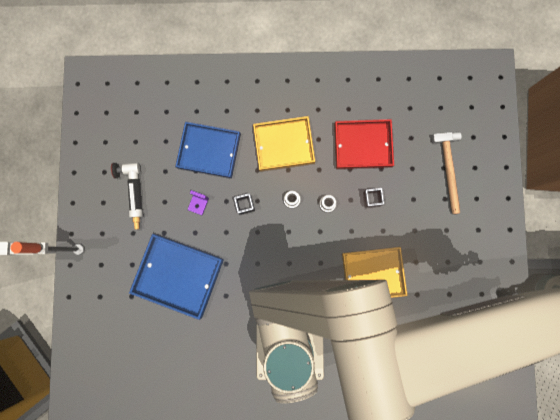

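View pics/scene0.png

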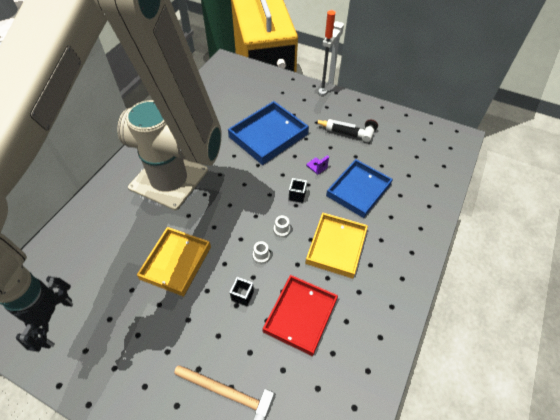

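The top view shows:
- Small blue tray at (208,150), yellow at (285,143) (farthest left), red at (364,144).
- Cleat at (198,203).
- Stubs at (244,204) and (374,197).
- Tube ends at (292,198) and (328,203).
- Look-alikes: the large blue tray at (177,276) and the right-hand yellow one at (375,273).

The scene view agrees.

```bash
cat > h.py <<'E'
import numpy as np,cv2
def world(d,c):
    v,u=np.mgrid[:d.shape[0],:d.shape[1]]
    P=np.stack([(u-c["cx"])/c["fx"]*d,(v-c["cy"])/c["fy"]*d,d],-1)
    return P@np.array(c["attitude"]).T+np.array(c["position"])
def rays(uv,c,z):
    uv=np.atleast_2d(uv).astype(float)
    r=np.c_[(uv[:,0]-c["cx"])/c["fx"],(uv[:,1]-c["cy"])/c["fy"],np.ones(len(uv))]@np.array(c["attitude"]).T
    o=np.array(c["position"]); return (o+r*((z-o[2])/r[:,2])[:,None])[:,:2]
E
python3 - <<'E'
from workcell import *
from h import *
for n in ("top","scene"):
    f=np.load(f"{n}0.npz");c=calibration(n);d=f["d"];p=f["p"];W=world(d,c)
    box=(W[...,0]>300)&(W[...,0]<800)&(abs(W[...,1])<400)&(d>0)
    t=box&(abs(W[...,2])<12); print(n,"table z",np.median(W[t][:,2]))
    hsv=cv2.cvtColor(p,cv2.COLOR_RGB2HSV)
    for nm,lo,hi,z in (("blue",(100,120,40),(125,255,255),35),("yellow",(15,130,60),(32,255,255),35),("red",(0,180,60),(5,255,255),35),("purple",(130,80,40),(160,255,255),None)):
        m=cv2.inRange(hsv,lo,hi)
        for k in cv2.findContours(m,cv2.RETR_EXTERNAL,cv2.CHAIN_APPROX_NONE)[0]:
            if cv2.contourArea(k)<(1000 if z else 60):continue
            if z: q=rays(k[:,0],c,z); r=cv2.minAreaRect(q.astype(np.float32)); print(nm,cv2.contourArea(k),np.round(r[0]),np.round(r[1]),round(r[2],1))
            else:
                mm=np.zeros_like(m);cv2.drawContours(mm,[k],-1,1,-1);X=W[(mm>0)&(m>0)]
                for a,b in((3,20),(45,75)):
                    Y=X[(X[:,2]>a)&(X[:,2]<b)]
                    if len(Y)>3:r=cv2.minAreaRect(Y[:,:2].astype(np.float32));print("cleat",a,len(Y),np.round(r[0]),np.round(r[1]),round(r[2],1),Y.mean(0).round())
    m=(box&(W[...,2]>42)&(W[...,2]<80)).astype(np.uint8)
    N,L,S,C=cv2.connectedComponentsWithStats(m)
    for i in range(1,N):
        if S[i,4]<25:continue
        Y=W[L==i];r=cv2.minAreaRect(Y[:,:2].astype(np.float32));print("tall",S[i,4],C[i].round(),np.round(r[0]),np.round(r[1]),round(r[2],1),"z",np.percentile(Y[:,2],[10,50,90]).round())
E
```

```text
top table z 1.4917174685658665
blue 4644.5 [214. 350.] [236. 195.] 69.9
blue 2436.0 [613. 256.] [178. 149.] 78.8
yellow 2301.5 [-87. 809.] [245. 148.] 3.4
yellow 1930.0 [ 215. -264.] [149. 182.] 5.6
yellow 2557.0 [630.  12.] [154. 180.] 7.5
red 2017.5 [ 625. -243.] [146. 177.] 1.4
cleat 3 233 [436. 291.] [52. 49.] 70.7 [437. 291.  11.]
cleat 45 55 [464. 280.] [48. 10.] 69.3 [464. 280.  60.]
tall 130 [374. 197.] [ 450. -267.] [51. 52.] 5.6 z [48. 59. 64.]
tall 57 [197. 195.] [464. 280.] [48. 10.] 69.3 z [55. 60. 64.]
tall 92 [292. 198.] [451. -12.] [40. 43.] 89.3 z [49. 55. 60.]
tall 109 [243. 203.] [435. 137.] [51. 50.] 14.0 z [49. 59. 64.]
tall 93 [328. 203.] [ 436. -125.] [42. 41.] 43.1 z [49. 54. 59.]
tall 29 [180. 245.] [307. 335.] [45.  7.] 70.0 z [43. 46. 49.]
scene table z -1.0064918647906325
blue 2013.0 [617. 241.] [198. 155.] 78.9
blue 2727.0 [221. 340.] [258. 222.] 69.7
yellow 2893.0 [ 223. -272.] [162. 189.] 6.1
yellow 2582.0 [635.   1.] [151. 194.] 7.4
yellow 2624.5 [-91. 901.] [291. 600.] 33.4
red 3318.5 [ 629. -251.] [150. 184.] 1.2
cleat 3 127 [444. 285.] [51. 62.] 69.4 [441. 282.   8.]
cleat 45 56 [467. 277.] [50. 12.] 67.7 [468. 274.  55.]
tall 62 [322. 161.] [467. 277.] [50. 12.] 67.7 z [46. 55. 60.]
tall 147 [297. 187.] [438. 133.] [50. 55.] 14.1 z [44. 54. 59.]
tall 105 [282. 223.] [454. -16.] [41. 43.] 66.9 z [44. 51. 55.]
tall 115 [261. 249.] [ 440. -129.] [39. 46.] 27.4 z [44. 51. 55.]
tall 193 [241. 289.] [ 454. -270.] [51. 53.] 7.2 z [45. 56. 61.]
```

Both cameras agree to about 5 mm, and the sizes and heights match those given. I'll plan the tool-frame shifts for the first pick.

```bash
cat > plan.py <<'E'
import numpy as np
from workcell import get_state
def plan(*wps,start=None):
    """wps: (x,y,z,psi_deg) world; prints per-call tool-frame shift (m) and turn"""
    s=get_state();R=np.array(s["orientation"]);p=np.array(s["tcp_pos"]);psi=np.degrees(np.arctan2(R[1,0],R[0,0]))
    print("t",round(s["t"],2),"at",p.round(1),round(psi,1),"w",round(s["gripper_width"],3),"grip",round(s["grip_force"],1),"j",np.round(s["joints"],2))
    if start: p,psi=np.array(start[:3],float),start[3]
    for x,y,z,q in wps:
        d=np.array([x,y,z])-p; a=np.radians(psi)
        t=[d[0]*np.cos(a)+d[1]*np.sin(a), d[0]*np.sin(a)-d[1]*np.cos(a), -d[2]]
        print((x,y,z,q),"->",np.round(np.array(t)/1000,3).tolist(),"turn",round(psi-q,1)); p=np.array([x,y,z],float);psi=q
E
python3 - <<'E'
from plan import *
plan((320,-430,200,56.7),(452,-268,130,95.6),(452,-268,38,95.6),start=(190.5,-595.2,250.3,17.8))
E
```

```text
t 0.1 at [ 190.4 -594.6  249.2] 17.7 w 0.999 grip 0.0 j [-1.36  0.28 -0.03  1.27 -0.    1.47]
(320, -430, 200, 56.7) -> [0.174, -0.118, 0.05] turn -38.9
(452, -268, 130, 95.6) -> [0.208, 0.021, 0.07] turn -38.9
(452, -268, 38, 95.6) -> [0.0, 0.0, 0.092] turn 0.0
```

Emit:
send_rows:
  commands:
    - {"delta_pos":[0.174,-0.118,0.05],"turn":-38.9}
    - {"delta_pos":[0.174,-0.118,0.05],"turn":-38.9}
    - {"delta_pos":[0.174,-0.118,0.05],"turn":-38.9}
    - {"delta_pos":[0.174,-0.118,0.05],"turn":-38.9}
    - {"delta_pos":[0.174,-0.118,0.05],"turn":-38.9}
  claw: 0
  force: 60

```text
t: 0.6
tcp_pos: [321.2, -424.8, 198.2]
orientation: [[0.543, 0.84, -0.002], [0.84, -0.543, 0.005], [0.004, -0.004, -1.0]]
ft_force: [-1.0, 0.4, 0.1]
gripper_width: 0.998
grip_force: 0.0
```

Emit:
send_rows:
  commands:
    - {"delta_pos":[0.208,0.021,0.07],"turn":-38.9}
    - {"delta_pos":[0.208,0.021,0.07],"turn":-38.9}
    - {"delta_pos":[0.208,0.021,0.07],"turn":-38.9}
    - {"delta_pos":[0.208,0.021,0.07],"turn":-38.9}
    - {"delta_pos":[0.208,0.021,0.07],"turn":-38.9}

```text
t: 1.1
tcp_pos: [452.5, -263.6, 128.2]
orientation: [[-0.105, 0.995, -0.002], [0.995, 0.105, 0.003], [0.003, -0.002, -1.0]]
ft_force: [-1.2, -0.8, 0.6]
gripper_width: 1.002
grip_force: 0.0
```

```bash
python3 - <<'E'
from plan import *
from h import *
from workcell import *
plan((452,-268,38,95.6))
c=calibration("wrist");p,d=capture("wrist");cv2.imwrite("pics/w1.png",p[:,:,::-1]);W=world(d,c)
m=((d>0)&(W[...,2]>42)&(W[...,2]<75)).astype(np.uint8)
N,L,S,C=cv2.connectedComponentsWithStats(m)
for i in range(1,N):
    if S[i,4]>200: Y=W[L==i];r=cv2.minAreaRect(Y[:,:2].astype(np.float32));print(S[i,4],C[i].round(),np.round(r[0]),np.round(r[1]),round(r[2],1),Y[:,2].max().round())
E
```

```text
t 1.1 at [ 452.5 -263.6  128.2] 96.0 w 1.002 grip 0.0 j [-0.65  0.2  -0.4   0.98  0.    0.81]
(452, -268, 38, 95.6) -> [-0.004, -0.001, 0.09] turn 0.4
1338 [272.  13.] [ 440. -141.] [40. 13.] 5.6 57.0
3802 [269. 244.] [ 453. -267.] [50. 51.] 5.7 62.0
```

View pics/w1.png

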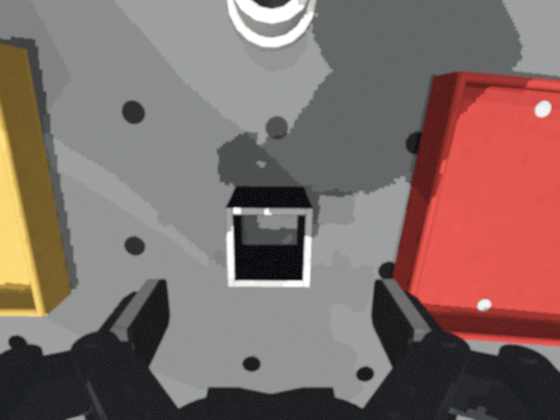

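The wrist view shows the stub between the open fingers, at pixel (269,244). It measures (453,-267) with yaw 5.7°, as planned, so I'll descend and grip.

Emit:
send_rows:
  commands:
    - {"delta_pos":[0,0,0.03]}
    - {"delta_pos":[0,0,0.06]}
    - {"delta_pos":[0,0,0.08]}
    - {"delta_pos":[0,0,0.092]}
    - {"delta_pos":[0,0,0.092]}

```text
schema error: expected keys delta_pos, turn
```

Emit:
send_rows:
  commands:
    - {"delta_pos":[0,0,0]}
    - {"delta_pos":[0,0,0]}
    - {"delta_pos":[0,0,0]}
    - {"delta_pos":[0,0,0]}
    - {"delta_pos":[0,0,0]}
  claw: 1
  force: 60

```text
schema error: expected keys delta_pos, turn
```

Emit:
send_rows:
  commands:
    - {"delta_pos":[0,0,0]}
    - {"delta_pos":[0,0,0]}
    - {"delta_pos":[0,0,0]}

```text
schema error: expected keys delta_pos, turn
```

```bash
python3 - <<'E'
from plan import *
plan((452,-268,138,95.6),(545,-150,138,96.5),(637,-30,138,97.5),(637,-30,60,97.5),(637,-30,44,97.5),start=(452,-268,38,95.6))
E
```

```text
t 1.15 at [ 453.1 -262.5  127.7] 96.2 w 0.999 grip 0.0 j [-0.65  0.2  -0.4   0.98  0.    0.81]
(452, -268, 138, 95.6) -> [0.0, 0.0, -0.1] turn 0.0
(545, -150, 138, 96.5) -> [0.108, 0.104, -0.0] turn -0.9
(637, -30, 138, 97.5) -> [0.109, 0.105, -0.0] turn -1.0
(637, -30, 60, 97.5) -> [0.0, 0.0, 0.078] turn 0.0
(637, -30, 44, 97.5) -> [0.0, 0.0, 0.016] turn 0.0
```

Emit:
send_rows:
  commands:
    - {"delta_pos":[0,0,0.03],"turn":0}
    - {"delta_pos":[0,0,0.04],"turn":0}
    - {"delta_pos":[0,0,0.04],"turn":0}
    - {"delta_pos":[0,0,0.04],"turn":0}
    - {"delta_pos":[0,0,0.04],"turn":0}

```text
t: 1.65
tcp_pos: [452.6, -268.7, 91.4]
orientation: [[-0.096, 0.995, 0.001], [0.995, 0.096, -0.001], [-0.001, 0.001, -1.0]]
ft_force: [-0.4, 0.3, 0.3]
gripper_width: 1.0
grip_force: 0.0
```

```bash
python3 - <<'E'
from plan import *
plan((453,-267,38,95.6))
E
```

```text
t 1.65 at [ 452.6 -268.7   91.4] 95.5 w 1.0 grip 0.0 j [-0.66  0.24 -0.44  0.89 -0.    0.82]
(453, -267, 38, 95.6) -> [0.002, 0.001, 0.053] turn -0.1
```

Emit:
send_rows:
  commands:
    - {"delta_pos":[0,0,0.025],"turn":0}
    - {"delta_pos":[0,0,0.045],"turn":0}
    - {"delta_pos":[0,0,0.052],"turn":0}
    - {"delta_pos":[0,0,0.052],"turn":0}
    - {"delta_pos":[0,0,0.052],"turn":0}

```text
t: 2.15
tcp_pos: [452.8, -268.3, 39.3]
orientation: [[-0.096, 0.995, 0.001], [0.995, 0.096, -0.001], [-0.001, 0.001, -1.0]]
ft_force: [-0.1, 0.1, 0.0]
gripper_width: 0.998
grip_force: 0.0
```

Emit:
send_rows:
  commands:
    - {"delta_pos":[0,0,0],"turn":0}
    - {"delta_pos":[0,0,0],"turn":0}
    - {"delta_pos":[0,0,0],"turn":0}
    - {"delta_pos":[0,0,0],"turn":0}
    - {"delta_pos":[0,0,0],"turn":0}
  claw: 1
  force: 60

```text
t: 2.65
tcp_pos: [452.9, -268.3, 39.3]
orientation: [[-0.097, 0.995, 0.001], [0.995, 0.097, -0.001], [-0.002, 0.001, -1.0]]
ft_force: [-1.2, 0.2, 5.7]
gripper_width: 0.575
grip_force: 63.4
```

Emit:
send_rows:
  commands:
    - {"delta_pos":[0,0,0],"turn":0}
    - {"delta_pos":[0,0,0],"turn":0}
    - {"delta_pos":[0,0,0],"turn":0}

```text
t: 2.95
tcp_pos: [452.8, -268.2, 39.3]
orientation: [[-0.097, 0.995, 0.001], [0.995, 0.097, -0.001], [-0.001, 0.001, -1.0]]
ft_force: [-1.0, -0.2, 6.0]
gripper_width: 0.577
grip_force: 63.4
```

Gripped at an opening of 49 mm, which matches the 50 mm stub. Lifting and carrying it to the yellow tray.

Emit:
send_rows:
  commands:
    - {"delta_pos":[0,0,-0.01],"turn":0}
    - {"delta_pos":[0,0,-0.035],"turn":0}
    - {"delta_pos":[0,0,-0.065],"turn":0}
    - {"delta_pos":[0,0,-0.09],"turn":0}
    - {"delta_pos":[0,0,-0.1],"turn":0}

```text
t: 3.45
tcp_pos: [453.0, -268.1, 140.5]
orientation: [[-0.097, 0.995, 0.002], [0.995, 0.097, -0.002], [-0.002, 0.002, -1.0]]
ft_force: [0.1, -1.1, -4.0]
gripper_width: 0.581
grip_force: 63.4
```

Emit:
send_rows:
  commands:
    - {"delta_pos":[0.012,0.012,0],"turn":-0.1}
    - {"delta_pos":[0.034,0.034,0],"turn":-0.3}
    - {"delta_pos":[0.058,0.056,0],"turn":-0.5}
    - {"delta_pos":[0.083,0.08,0],"turn":-0.7}
    - {"delta_pos":[0.108,0.104,0],"turn":-0.9}

```text
t: 3.95
tcp_pos: [544.6, -148.5, 136.9]
orientation: [[-0.112, 0.994, -0.003], [0.994, 0.112, 0.001], [0.001, -0.003, -1.0]]
ft_force: [0.0, -0.5, -3.3]
gripper_width: 0.579
grip_force: 63.5
```

Emit:
send_rows:
  commands:
    - {"delta_pos":[0.025,0.024,0],"turn":-0.2}
    - {"delta_pos":[0.05,0.048,0],"turn":-0.4}
    - {"delta_pos":[0.075,0.072,0],"turn":-0.6}
    - {"delta_pos":[0.097,0.094,0],"turn":-0.8}
    - {"delta_pos":[0.109,0.105,0],"turn":-1.0}

```text
t: 4.45
tcp_pos: [637.7, -27.7, 136.7]
orientation: [[-0.132, 0.991, -0.002], [0.991, 0.132, 0.001], [0.001, -0.002, -1.0]]
ft_force: [0.6, 0.5, -2.6]
gripper_width: 0.575
grip_force: 63.5
```

Emit:
send_rows:
  commands:
    - {"delta_pos":[0,0,0],"turn":0}
    - {"delta_pos":[0,0,0],"turn":0}
    - {"delta_pos":[0,0,0],"turn":0}
    - {"delta_pos":[0,0,0],"turn":0}

```text
t: 4.85
tcp_pos: [636.4, -31.0, 138.1]
orientation: [[-0.128, 0.992, -0.001], [0.992, 0.128, -0.0], [-0.0, -0.001, -1.0]]
ft_force: [0.4, -0.3, -4.0]
gripper_width: 0.576
grip_force: 63.5
```

```bash
python3 - <<'E'
from plan import *
from h import *
from workcell import *
plan((637,-30,60,97.5),(637,-30,45,97.5))
c=calibration("wrist");p,d=capture("wrist");cv2.imwrite("pics/w2.png",p[:,:,::-1])
E
```

```text
t 4.85 at [636.4 -31.  138.1] 97.4 w 0.576 grip 63.5 j [-0.15  0.37 -0.14  1.06 -0.    1.29]
(637, -30, 60, 97.5) -> [0.001, 0.001, 0.078] turn -0.1
(637, -30, 45, 97.5) -> [0.0, 0.0, 0.015] turn 0.0
```

View pics/w2.png

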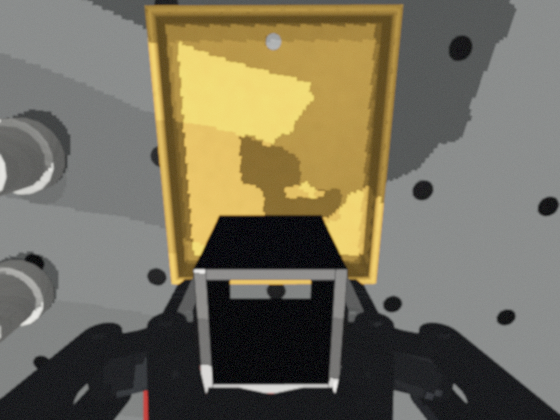

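The wrist view shows the stub held squarely. I'll measure the yellow tray's rim from this close view before lowering.

```bash
python3 - <<'E'
from h import *
from workcell import *
c=calibration("wrist");print(np.round(c["position"]),np.round(c["attitude"],2))
print(rays([[148,8],[402,8],[377,281],[172,281]],c,35).round())
E
```

```text
[628.  44. 262.] [[ 0.99  0.12  0.04]
 [ 0.13 -0.95 -0.29]
 [-0.    0.3  -0.95]]
[[551.  90.]
 [695. 108.]
 [719. -64.]
 [572. -83.]]
```

Emit:
send_rows:
  commands:
    - {"delta_pos":[0.001,0.001,0.02],"turn":0}
    - {"delta_pos":[0.001,0.001,0.045],"turn":0}
    - {"delta_pos":[0.001,0.001,0.068],"turn":0}
    - {"delta_pos":[0.001,0.001,0.08],"turn":0}
    - {"delta_pos":[0.001,0.001,0.08],"turn":0}

```text
t: 5.4
tcp_pos: [636.0, -29.0, 56.2]
orientation: [[-0.129, 0.992, -0.005], [0.992, 0.129, 0.001], [0.001, -0.005, -1.0]]
ft_force: [0.0, 0.3, -3.3]
gripper_width: 0.581
grip_force: 63.4
```

Emit:
send_rows:
  commands:
    - {"delta_pos":[0,0,0.004],"turn":0}
    - {"delta_pos":[0,0,0.008],"turn":0}
    - {"delta_pos":[0,0,0.011],"turn":0}
    - {"delta_pos":[0,0,0.012],"turn":0}
    - {"delta_pos":[0,0,0.012],"turn":0}

```text
t: 5.9
tcp_pos: [638.3, -28.8, 46.5]
orientation: [[-0.13, 0.992, 0.0], [0.992, 0.13, -0.0], [-0.0, 0.0, -1.0]]
ft_force: [0.1, 0.6, -4.6]
gripper_width: 0.577
grip_force: 63.4
```

Still hanging about 1 mm above the floor, so I'll lower a touch more, release and retreat.

Emit:
send_rows:
  commands:
    - {"delta_pos":[0,0,0.001],"turn":0}
    - {"delta_pos":[0,0,0.001],"turn":0}
    - {"delta_pos":[0,0,0.001],"turn":0}

```text
t: 6.2
tcp_pos: [638.3, -28.8, 45.4]
orientation: [[-0.13, 0.992, 0.0], [0.992, 0.13, -0.0], [-0.0, 0.0, -1.0]]
ft_force: [-0.1, -0.1, -4.1]
gripper_width: 0.58
grip_force: 63.4
```

Emit:
send_rows:
  commands:
    - {"delta_pos":[0,0,0],"turn":0}
    - {"delta_pos":[0,0,0],"turn":0}
    - {"delta_pos":[0,0,0],"turn":0}
    - {"delta_pos":[0,0,0],"turn":0}
    - {"delta_pos":[0,0,0],"turn":0}
  claw: 0.15

```text
t: 6.7
tcp_pos: [638.4, -28.8, 45.6]
orientation: [[-0.13, 0.992, 0.001], [0.992, 0.13, -0.0], [-0.0, 0.001, -1.0]]
ft_force: [-0.2, -0.8, -0.1]
gripper_width: 0.848
grip_force: 0.0
```

Emit:
send_rows:
  commands:
    - {"delta_pos":[0,0,-0.02],"turn":0}
    - {"delta_pos":[0,0,-0.05],"turn":0}
    - {"delta_pos":[0,0,-0.08],"turn":0}
    - {"delta_pos":[0,0,-0.1],"turn":0}
    - {"delta_pos":[0,0,-0.1],"turn":0}

```text
t: 7.2
tcp_pos: [641.1, -29.2, 149.4]
orientation: [[-0.13, 0.992, 0.008], [0.992, 0.13, -0.001], [-0.002, 0.007, -1.0]]
ft_force: [1.2, 0.2, -0.4]
gripper_width: 0.847
grip_force: 0.0
```

```bash
python3 - <<'E'
from plan import *
from h import *
from workcell import *
print("next: stub B")
plan((532,52,140,101),(437,135,130,104),(437,135,38,104),start=(638,-29.5,145,97.5))
c=calibration("wrist");p,d=capture("wrist");W=world(d,c)
m=((d>0)&(W[...,2]>45)&(W[...,2]<80)).astype(np.uint8)
N,L,S,C=cv2.connectedComponentsWithStats(m)
for i in range(1,N):
    if S[i,4]>200: Y=W[L==i];r=cv2.minAreaRect(Y[:,:2].astype(np.float32));print(S[i,4],C[i].round(),np.round(r[0]),np.round(r[1]),round(r[2],1),Y[:,2].max().round())
E
```

```text
next: stub B
t 7.2 at [641.1 -29.2 149.4] 97.5 w 0.847 grip 0.0 j [-0.15  0.37 -0.12  1.07  0.    1.29]
(532, 52, 140, 101) -> [0.095, -0.094, 0.005] turn -3.5
(437, 135, 130, 104) -> [0.1, -0.077, 0.01] turn -3
(437, 135, 38, 104) -> [0.0, 0.0, 0.092] turn 0
857 [  8. 166.] [471. -11.] [11. 36.] 1.8 57.0
3451 [265. 227.] [639. -27.] [50. 51.] 7.4 68.0
386 [  5. 316.] [ 458. -124.] [ 7. 30.] 6.0 56.0
```

The stub stands in the yellow tray at (639,-27) and its top is at the right height. Next is stub B.

Emit:
send_rows:
  commands:
    - {"delta_pos":[0.03,-0.03,0.005],"turn":-1}
    - {"delta_pos":[0.06,-0.06,0.005],"turn":-2}
    - {"delta_pos":[0.095,-0.094,0.005],"turn":-3.5}
    - {"delta_pos":[0.095,-0.094,0.005],"turn":-3.5}
  claw: 0

```text
t: 7.65
tcp_pos: [524.0, 55.9, 136.7]
orientation: [[-0.194, 0.981, -0.012], [0.981, 0.194, 0.001], [0.004, -0.012, -1.0]]
ft_force: [0.6, -0.0, -0.6]
gripper_width: 0.999
grip_force: 0.0
```

Emit:
send_rows:
  commands:
    - {"delta_pos":[0.035,-0.027,0.01],"turn":-1}
    - {"delta_pos":[0.07,-0.054,0.01],"turn":-2}
    - {"delta_pos":[0.1,-0.077,0.01],"turn":-3}
    - {"delta_pos":[0.1,-0.077,0.01],"turn":-3}
    - {"delta_pos":[0.1,-0.077,0.01],"turn":-3}

```text
t: 8.15
tcp_pos: [437.5, 136.8, 129.4]
orientation: [[-0.242, 0.97, -0.001], [0.97, 0.242, -0.001], [-0.0, -0.001, -1.0]]
ft_force: [1.0, -0.7, -0.4]
gripper_width: 0.996
grip_force: 0.0
```

Emit:
send_rows:
  commands:
    - {"delta_pos":[0,0,0],"turn":0}
    - {"delta_pos":[0,0,0],"turn":0}
    - {"delta_pos":[0,0,0],"turn":0}

```text
t: 8.45
tcp_pos: [439.1, 136.1, 130.3]
orientation: [[-0.24, 0.971, 0.0], [0.971, 0.24, -0.0], [-0.0, 0.0, -1.0]]
ft_force: [-0.5, 0.7, -0.4]
gripper_width: 1.002
grip_force: 0.0
```

```bash
cat > look.py <<'E'
from plan import *
from h import *
from workcell import *
def look():
    c=calibration("wrist");p,d=capture("wrist");W=world(d,c)
    m=((d>0)&(W[...,2]>42)&(W[...,2]<76)).astype(np.uint8)
    N,L,S,C=cv2.connectedComponentsWithStats(m)
    for i in range(1,N):
        if S[i,4]>400: Y=W[L==i];r=cv2.minAreaRect(Y[:,:2].astype(np.float32));print(S[i,4],C[i].round(),np.round(r[0]),np.round(r[1]),round(r[2],1),Y[:,2].max().round())
    return p
E
python3 - <<'E'
from look import *
plan((437,135,38,104)); look()
E
```

```text
t 8.45 at [439.1 136.1 130.3] 103.9 w 1.002 grip 0.0 j [ 0.16  0.08 -0.53  0.95 -0.    1.49]
(437, 135, 38, 104) -> [-0.001, -0.002, 0.092] turn -0.1
958 [370.  18.] [461. 266.] [19. 10.] 69.2 62.0
3748 [267. 235.] [438. 137.] [50. 51.] 13.9 63.0
```

Emit:
send_rows:
  commands:
    - {"delta_pos":[0,-0.001,0.03],"turn":0}
    - {"delta_pos":[0,-0.001,0.06],"turn":0}
    - {"delta_pos":[0,-0.001,0.08],"turn":0}
    - {"delta_pos":[0,-0.001,0.091],"turn":0}
    - {"delta_pos":[0,-0.001,0.091],"turn":0}

```text
t: 9.0
tcp_pos: [436.0, 136.0, 38.0]
orientation: [[-0.241, 0.971, -0.003], [0.971, 0.241, -0.001], [0.0, -0.003, -1.0]]
ft_force: [-0.5, 0.1, -0.2]
gripper_width: 1.0
grip_force: 0.0
```

Emit:
send_rows:
  commands:
    - {"delta_pos":[0,0,0],"turn":0}
    - {"delta_pos":[0,0,0],"turn":0}
    - {"delta_pos":[0,0,0],"turn":0}

```text
t: 9.3
tcp_pos: [438.3, 136.7, 40.5]
orientation: [[-0.241, 0.971, 0.002], [0.971, 0.241, 0.0], [-0.0, 0.003, -1.0]]
ft_force: [0.2, 0.0, 0.2]
gripper_width: 1.002
grip_force: 0.0
```

Emit:
send_rows:
  commands:
    - {"delta_pos":[0,0,0],"turn":0}
    - {"delta_pos":[0,0,0],"turn":0}
    - {"delta_pos":[0,0,0],"turn":0}
    - {"delta_pos":[0,0,0],"turn":0}
    - {"delta_pos":[0,0,0],"turn":0}
  claw: 1
  force: 60

```text
t: 9.8
tcp_pos: [437.5, 136.6, 39.8]
orientation: [[-0.241, 0.97, 0.001], [0.97, 0.241, 0.0], [-0.0, 0.001, -1.0]]
ft_force: [-1.2, -0.1, 5.0]
gripper_width: 0.579
grip_force: 63.1
```

Emit:
send_rows:
  commands:
    - {"delta_pos":[0,0,0],"turn":0}
    - {"delta_pos":[0,0,0],"turn":0}

```text
t: 10.0
tcp_pos: [437.4, 136.6, 39.8]
orientation: [[-0.241, 0.97, 0.001], [0.97, 0.241, 0.0], [-0.0, 0.001, -1.0]]
ft_force: [-1.9, 0.8, 6.2]
gripper_width: 0.578
grip_force: 63.2
```

```bash
python3 - <<'E'
from plan import *
plan((438,136,140,104),(533,92,140,101),(628,48,140,97.5),(628,48,58,97.5),start=(438,136,40,104))
E
```

```text
t 10.0 at [437.4 136.6  39.8] 104.0 w 0.578 grip 63.2 j [ 0.16  0.21 -0.62  0.74  0.    1.49]
(438, 136, 140, 104) -> [0.0, 0.0, -0.1] turn 0
(533, 92, 140, 101) -> [-0.066, 0.082, -0.0] turn 3
(628, 48, 140, 97.5) -> [-0.061, 0.085, -0.0] turn 3.5
(628, 48, 58, 97.5) -> [0.0, 0.0, 0.082] turn 0.0
```

Emit:
send_rows:
  commands:
    - {"delta_pos":[0,0,-0.01],"turn":0}
    - {"delta_pos":[0,0,-0.035],"turn":0}
    - {"delta_pos":[0,0,-0.065],"turn":0}
    - {"delta_pos":[0,0,-0.09],"turn":0}
    - {"delta_pos":[0,0,-0.1],"turn":0}

```text
t: 10.5
tcp_pos: [438.1, 136.7, 141.4]
orientation: [[-0.241, 0.97, 0.003], [0.97, 0.241, 0.001], [-0.0, 0.003, -1.0]]
ft_force: [0.4, -0.7, -3.5]
gripper_width: 0.576
grip_force: 63.5
```

Emit:
send_rows:
  commands:
    - {"delta_pos":[-0.007,0.009,0],"turn":0.3}
    - {"delta_pos":[-0.02,0.025,0],"turn":0.9}
    - {"delta_pos":[-0.035,0.044,0],"turn":1.6}
    - {"delta_pos":[-0.05,0.063,0],"turn":2.3}
    - {"delta_pos":[-0.066,0.082,0],"turn":3}

```text
t: 11.0
tcp_pos: [532.4, 91.3, 136.8]
orientation: [[-0.189, 0.982, -0.004], [0.982, 0.189, -0.0], [0.0, -0.004, -1.0]]
ft_force: [-0.7, 0.0, -3.3]
gripper_width: 0.582
grip_force: 63.6
```

Emit:
send_rows:
  commands:
    - {"delta_pos":[-0.015,0.021,0],"turn":0.9}
    - {"delta_pos":[-0.03,0.042,0],"turn":1.7}
    - {"delta_pos":[-0.044,0.061,0],"turn":2.5}
    - {"delta_pos":[-0.055,0.077,0],"turn":3.2}
    - {"delta_pos":[-0.061,0.085,0],"turn":3.5}

```text
t: 11.5
tcp_pos: [628.5, 47.1, 136.6]
orientation: [[-0.128, 0.992, -0.002], [0.992, 0.128, -0.0], [0.0, -0.002, -1.0]]
ft_force: [0.0, 0.1, -3.0]
gripper_width: 0.578
grip_force: 63.5
```

Emit:
send_rows:
  commands:
    - {"delta_pos":[0,0,0],"turn":0}
    - {"delta_pos":[0,0,0],"turn":0}
    - {"delta_pos":[0,0,0],"turn":0}

```text
t: 11.8
tcp_pos: [626.1, 48.8, 138.5]
orientation: [[-0.13, 0.991, -0.002], [0.991, 0.13, 0.0], [0.001, -0.002, -1.0]]
ft_force: [-0.9, -0.4, -3.4]
gripper_width: 0.581
grip_force: 63.5
```

Emit:
send_rows:
  commands:
    - {"delta_pos":[0,0,0.02],"turn":0}
    - {"delta_pos":[0,0,0.045],"turn":0}
    - {"delta_pos":[0,0,0.068],"turn":0}
    - {"delta_pos":[0,0,0.08],"turn":0}
    - {"delta_pos":[0,0,0.08],"turn":0}

```text
t: 12.3
tcp_pos: [625.0, 48.9, 57.3]
orientation: [[-0.13, 0.991, -0.005], [0.991, 0.13, 0.0], [0.001, -0.005, -1.0]]
ft_force: [-0.2, 0.7, -4.4]
gripper_width: 0.574
grip_force: 63.4
```

Emit:
send_rows:
  commands:
    - {"delta_pos":[0,0,0.004],"turn":0}
    - {"delta_pos":[0,0,0.008],"turn":0}
    - {"delta_pos":[0,0,0.011],"turn":0}
    - {"delta_pos":[0,0,0.012],"turn":0}
    - {"delta_pos":[0,0,0.012],"turn":0}

```text
t: 12.8
tcp_pos: [627.7, 48.4, 47.4]
orientation: [[-0.13, 0.992, 0.0], [0.992, 0.13, -0.0], [-0.0, 0.0, -1.0]]
ft_force: [-0.1, 0.2, -4.4]
gripper_width: 0.579
grip_force: 63.3
```

Emit:
send_rows:
  commands:
    - {"delta_pos":[0,0,0.001],"turn":0}
    - {"delta_pos":[0,0,0.002],"turn":0}
    - {"delta_pos":[0,0,0.002],"turn":0}

```text
t: 13.1
tcp_pos: [628.0, 48.4, 45.9]
orientation: [[-0.13, 0.992, 0.001], [0.992, 0.13, -0.0], [-0.0, 0.001, -1.0]]
ft_force: [-1.0, -0.6, -0.7]
gripper_width: 0.58
grip_force: 63.7
```

Emit:
send_rows:
  commands:
    - {"delta_pos":[0,0,0],"turn":0}
    - {"delta_pos":[0,0,0],"turn":0}
    - {"delta_pos":[0,0,0],"turn":0}
    - {"delta_pos":[0,0,0],"turn":0}
    - {"delta_pos":[0,0,0],"turn":0}
  claw: 0.15

```text
t: 13.6
tcp_pos: [627.8, 48.5, 45.5]
orientation: [[-0.13, 0.992, 0.0], [0.992, 0.13, -0.0], [-0.0, 0.0, -1.0]]
ft_force: [0.0, -0.8, -0.1]
gripper_width: 0.848
grip_force: 0.0
```

Emit:
send_rows:
  commands:
    - {"delta_pos":[0,0,-0.02],"turn":0}
    - {"delta_pos":[0,0,-0.05],"turn":0}
    - {"delta_pos":[0,0,-0.08],"turn":0}
    - {"delta_pos":[0,0,-0.1],"turn":0}
    - {"delta_pos":[0,0,-0.1],"turn":0}

```text
t: 14.1
tcp_pos: [630.5, 48.4, 149.3]
orientation: [[-0.13, 0.992, 0.008], [0.992, 0.13, -0.0], [-0.001, 0.008, -1.0]]
ft_force: [0.7, -0.0, 0.5]
gripper_width: 0.85
grip_force: 0.0
```

```bash
python3 - <<'E'
from look import *
plan((540,17,140,94),(453,-14,130,90),start=(627.5,48.5,145.5,97.5)); look()
E
```

```text
t 14.1 at [630.5  48.4 149.3] 97.5 w 0.85 grip 0.0 j [-0.03  0.35 -0.15  1.07 -0.    1.42]
(540, 17, 140, 94) -> [-0.02, -0.091, 0.006] turn 3.5
(453, -14, 130, 90) -> [-0.025, -0.089, 0.01] turn 4
3680 [265. 228.] [628.  50.] [50. 51.] 7.5 68.0
1789 [ 22. 273.] [460. -12.] [45. 33.] 83.4 57.0
4020 [266. 328.] [639. -27.] [50. 52.] 7.5 68.0
```

Both stubs stand in the yellow tray. Next is the tube end at (453,-14).

Emit:
send_rows:
  commands:
    - {"delta_pos":[-0.007,-0.03,0.003],"turn":1}
    - {"delta_pos":[-0.014,-0.06,0.006],"turn":2}
    - {"delta_pos":[-0.02,-0.091,0.006],"turn":3.5}
    - {"delta_pos":[-0.02,-0.091,0.006],"turn":3.5}
  claw: 0

```text
t: 14.55
tcp_pos: [533.5, 16.5, 136.2]
orientation: [[-0.067, 0.998, -0.009], [0.998, 0.067, 0.0], [0.001, -0.009, -1.0]]
ft_force: [-0.3, 0.1, -0.7]
gripper_width: 1.003
grip_force: 0.0
```

Emit:
send_rows:
  commands:
    - {"delta_pos":[-0.008,-0.03,0.003],"turn":1}
    - {"delta_pos":[-0.017,-0.06,0.006],"turn":2.5}
    - {"delta_pos":[-0.025,-0.089,0.01],"turn":4}
    - {"delta_pos":[-0.025,-0.089,0.01],"turn":4}
    - {"delta_pos":[-0.025,-0.089,0.01],"turn":4}

```text
t: 15.05
tcp_pos: [452.6, -14.2, 128.5]
orientation: [[0.001, 1.0, -0.001], [1.0, -0.001, 0.0], [0.0, -0.001, -1.0]]
ft_force: [0.1, 0.2, 1.0]
gripper_width: 0.998
grip_force: 0.0
```

Emit:
send_rows:
  commands:
    - {"delta_pos":[0,0,0],"turn":0}
    - {"delta_pos":[0,0,0],"turn":0}
    - {"delta_pos":[0,0,0],"turn":0}

```text
t: 15.35
tcp_pos: [454.0, -14.1, 129.5]
orientation: [[0.0, 1.0, 0.001], [1.0, -0.0, -0.0], [-0.0, 0.001, -1.0]]
ft_force: [-0.4, -0.1, -0.6]
gripper_width: 1.0
grip_force: 0.0
```

```bash
python3 - <<'E'
from look import *
plan((453,-14,38,90)); look()
E
```

```text
t 15.35 at [454.  -14.1 129.5] 90.0 w 1.0 grip 0.0 j [-0.17  0.08 -0.54  0.95  0.    1.4 ]
(453, -14, 38, 90) -> [0.0, -0.001, 0.091] turn -0.0
3472 [541. 137.] [614.  48.] [25. 50.] 8.4 68.0
2633 [268. 231.] [453. -11.] [43. 43.] 47.4 57.0
3565 [535. 261.] [628. -28.] [33. 51.] 10.7 68.0
1526 [250. 368.] [ 440. -121.] [38. 40.] 39.4 57.0
```

Emit:
send_rows:
  commands:
    - {"delta_pos":[0.002,0,0.03],"turn":0}
    - {"delta_pos":[0.002,0,0.06],"turn":0}
    - {"delta_pos":[0.002,0,0.08],"turn":0}
    - {"delta_pos":[0.002,0,0.091],"turn":0}
    - {"delta_pos":[0.002,0,0.091],"turn":0}

```text
t: 15.9
tcp_pos: [451.9, -12.0, 37.0]
orientation: [[0.001, 1.0, -0.003], [1.0, -0.001, 0.001], [0.001, -0.003, -1.0]]
ft_force: [0.5, 0.8, 0.4]
gripper_width: 1.0
grip_force: 0.0
```

Emit:
send_rows:
  commands:
    - {"delta_pos":[0,0,0],"turn":0}
    - {"delta_pos":[0,0,0],"turn":0}
    - {"delta_pos":[0,0,0],"turn":0}

```text
t: 16.2
tcp_pos: [454.1, -12.4, 39.4]
orientation: [[0.001, 1.0, 0.002], [1.0, -0.001, -0.0], [-0.0, 0.002, -1.0]]
ft_force: [0.1, 0.2, 0.7]
gripper_width: 0.997
grip_force: 0.0
```

Emit:
send_rows:
  commands:
    - {"delta_pos":[0,0,0],"turn":0}
    - {"delta_pos":[0,0,0],"turn":0}
    - {"delta_pos":[0,0,0],"turn":0}
    - {"delta_pos":[0,0,0],"turn":0}
    - {"delta_pos":[0,0,0],"turn":0}
  claw: 1
  force: 60

```text
t: 16.7
tcp_pos: [453.0, -12.3, 38.9]
orientation: [[0.001, 1.0, 0.0], [1.0, -0.001, -0.0], [-0.0, 0.0, -1.0]]
ft_force: [-1.9, 0.1, 5.8]
gripper_width: 0.503
grip_force: 60.4
```

Emit:
send_rows:
  commands:
    - {"delta_pos":[0,0,0],"turn":0}
    - {"delta_pos":[0,0,0],"turn":0}

```text
t: 16.9
tcp_pos: [453.0, -12.3, 38.9]
orientation: [[0.001, 1.0, 0.0], [1.0, -0.001, -0.0], [-0.0, 0.0, -1.0]]
ft_force: [-2.2, 0.4, 5.5]
gripper_width: 0.501
grip_force: 60.4
```

```bash
python3 - <<'E'
from plan import *
plan((453,-12,140,90),(509,90,140,86),(565,192,140,82),(621,292,140,78.8),start=(453,-12,38,90))
E
```

```text
t 16.9 at [453.  -12.3  38.9] 89.9 w 0.501 grip 60.4 j [-0.17  0.2  -0.64  0.74 -0.    1.4 ]
(453, -12, 140, 90) -> [0.0, 0.0, -0.102] turn 0
(509, 90, 140, 86) -> [0.102, 0.056, -0.0] turn 4
(565, 192, 140, 82) -> [0.106, 0.049, -0.0] turn 4
(621, 292, 140, 78.8) -> [0.107, 0.042, -0.0] turn 3.2
```

Emit:
send_rows:
  commands:
    - {"delta_pos":[0,0,-0.01],"turn":0}
    - {"delta_pos":[0,0,-0.035],"turn":0}
    - {"delta_pos":[0,0,-0.065],"turn":0}
    - {"delta_pos":[0,0,-0.09],"turn":0}
    - {"delta_pos":[0,0,-0.102],"turn":0}

```text
t: 17.4
tcp_pos: [453.8, -12.4, 142.4]
orientation: [[0.001, 1.0, 0.003], [1.0, -0.001, -0.0], [-0.0, 0.003, -1.0]]
ft_force: [0.4, -0.0, -4.1]
gripper_width: 0.501
grip_force: 62.3
```

Emit:
send_rows:
  commands:
    - {"delta_pos":[0.012,0.006,0],"turn":0.4}
    - {"delta_pos":[0.032,0.018,0],"turn":1.2}
    - {"delta_pos":[0.055,0.03,0],"turn":2.1}
    - {"delta_pos":[0.079,0.043,0],"turn":3.1}
    - {"delta_pos":[0.102,0.056,0],"turn":4}

```text
t: 17.9
tcp_pos: [508.2, 90.6, 139.2]
orientation: [[0.071, 0.997, -0.003], [0.997, -0.071, -0.0], [-0.0, -0.003, -1.0]]
ft_force: [-0.1, -0.3, -4.0]
gripper_width: 0.496
grip_force: 62.1
```

Emit:
send_rows:
  commands:
    - {"delta_pos":[0.021,0.01,0],"turn":0.8}
    - {"delta_pos":[0.042,0.02,0],"turn":1.6}
    - {"delta_pos":[0.063,0.03,0],"turn":2.4}
    - {"delta_pos":[0.085,0.04,0],"turn":3.2}
    - {"delta_pos":[0.106,0.049,0],"turn":4}

```text
t: 18.4
tcp_pos: [564.6, 192.7, 138.8]
orientation: [[0.141, 0.99, -0.003], [0.99, -0.141, -0.001], [-0.001, -0.003, -1.0]]
ft_force: [0.5, -0.6, -3.8]
gripper_width: 0.498
grip_force: 62.1
```

Emit:
send_rows:
  commands:
    - {"delta_pos":[0.024,0.01,0],"turn":0.7}
    - {"delta_pos":[0.049,0.019,0],"turn":1.5}
    - {"delta_pos":[0.073,0.029,0],"turn":2.2}
    - {"delta_pos":[0.095,0.037,0],"turn":2.9}
    - {"delta_pos":[0.107,0.042,0],"turn":3.2}

```text
t: 18.9
tcp_pos: [621.7, 293.3, 138.7]
orientation: [[0.194, 0.981, -0.002], [0.981, -0.194, -0.0], [-0.001, -0.002, -1.0]]
ft_force: [-0.7, -0.3, -4.3]
gripper_width: 0.502
grip_force: 62.1
```

Emit:
send_rows:
  commands:
    - {"delta_pos":[0,0,0],"turn":0}
    - {"delta_pos":[0,0,0],"turn":0}
    - {"delta_pos":[0,0,0],"turn":0}
    - {"delta_pos":[0,0,0],"turn":0}

```text
t: 19.3
tcp_pos: [621.3, 291.0, 140.2]
orientation: [[0.196, 0.981, -0.001], [0.981, -0.196, -0.001], [-0.001, -0.001, -1.0]]
ft_force: [0.1, -0.0, -3.8]
gripper_width: 0.499
grip_force: 62.1
```

```bash
python3 - <<'E'
from plan import *
from h import *
from workcell import *
plan((621,292,58,78.8))
c=calibration("wrist");p,d=capture("wrist");cv2.imwrite("pics/w3.png",p[:,:,::-1])
m=cv2.inRange(cv2.cvtColor(p,cv2.COLOR_RGB2HSV),(100,120,40),(125,255,255))
k=max(cv2.findContours(m,cv2.RETR_EXTERNAL,cv2.CHAIN_APPROX_NONE)[0],key=cv2.contourArea)
h=cv2.convexHull(k);q=rays(h[:,0],c,35);print(np.c_[cv2.approxPolyDP(h,12,True)[:,0],rays(cv2.approxPolyDP(h,12,True)[:,0],c,35)].round())
E
```

```text
t 19.3 at [621.3 291.  140.2] 78.7 w 0.499 grip 62.1 j [ 0.34  0.45 -0.02  1.1  -0.    2.11]
(621, 292, 58, 78.8) -> [0.001, -0.001, 0.082] turn -0.1
[[385. 143. 705. 330.]
 [369. 311. 681. 208.]
 [174. 307. 538. 240.]
 [159. 142. 562. 359.]]
```

View pics/w3.png

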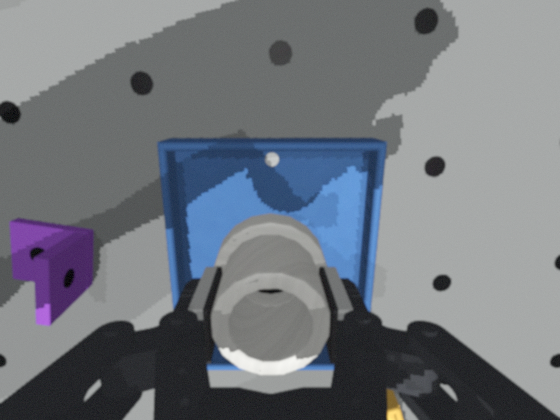

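The wrist view shows the tube over the blue tray. The rim measures a tray centre of about (616,256), so the target is good and I'll lower.

Emit:
send_rows:
  commands:
    - {"delta_pos":[0.001,0,0.02],"turn":0}
    - {"delta_pos":[0.001,0,0.045],"turn":0}
    - {"delta_pos":[0.001,0,0.068],"turn":0}
    - {"delta_pos":[0.001,0,0.08],"turn":0}
    - {"delta_pos":[0.001,0,0.08],"turn":0}

```text
t: 19.85
tcp_pos: [620.1, 292.0, 58.0]
orientation: [[0.195, 0.981, -0.005], [0.981, -0.195, -0.002], [-0.003, -0.004, -1.0]]
ft_force: [-0.1, 0.0, -5.0]
gripper_width: 0.506
grip_force: 62.0
```

Emit:
send_rows:
  commands:
    - {"delta_pos":[0,0,0.004],"turn":0}
    - {"delta_pos":[0,0,0.008],"turn":0}
    - {"delta_pos":[0,0,0.011],"turn":0}
    - {"delta_pos":[0,0,0.013],"turn":0}
    - {"delta_pos":[0,0,0.013],"turn":0}

```text
t: 20.35
tcp_pos: [622.1, 293.0, 47.3]
orientation: [[0.195, 0.981, -0.0], [0.981, -0.195, -0.0], [-0.0, -0.0, -1.0]]
ft_force: [-0.2, -0.7, -4.2]
gripper_width: 0.504
grip_force: 62.1
```

Emit:
send_rows:
  commands:
    - {"delta_pos":[0,0,0],"turn":0}
    - {"delta_pos":[0,0,0],"turn":0}

```text
t: 20.55
tcp_pos: [622.3, 293.1, 47.6]
orientation: [[0.195, 0.981, 0.0], [0.981, -0.195, 0.0], [0.0, 0.0, -1.0]]
ft_force: [0.3, 0.4, -3.9]
gripper_width: 0.499
grip_force: 62.1
```

Emit:
send_rows:
  commands:
    - {"delta_pos":[0,0,0.001],"turn":0}
    - {"delta_pos":[0,0,0.002],"turn":0}
    - {"delta_pos":[0,0,0.003],"turn":0}
    - {"delta_pos":[0,0,0.003],"turn":0}

```text
t: 20.95
tcp_pos: [622.3, 293.1, 45.0]
orientation: [[0.195, 0.981, 0.0], [0.981, -0.195, 0.0], [0.0, 0.0, -1.0]]
ft_force: [-2.7, -0.8, 1.6]
gripper_width: 0.498
grip_force: 62.6
```

Emit:
send_rows:
  commands:
    - {"delta_pos":[0,0,0],"turn":0}
    - {"delta_pos":[0,0,0],"turn":0}
    - {"delta_pos":[0,0,0],"turn":0}
    - {"delta_pos":[0,0,0],"turn":0}
    - {"delta_pos":[0,0,0],"turn":0}
  claw: 0.2

```text
t: 21.45
tcp_pos: [622.3, 293.1, 44.4]
orientation: [[0.195, 0.981, 0.0], [0.981, -0.195, 0.0], [0.0, 0.0, -1.0]]
ft_force: [0.4, 0.1, 0.3]
gripper_width: 0.799
grip_force: 0.0
```

Emit:
send_rows:
  commands:
    - {"delta_pos":[0,0,-0.02],"turn":0}
    - {"delta_pos":[0,0,-0.05],"turn":0}
    - {"delta_pos":[0,0,-0.08],"turn":0}
    - {"delta_pos":[0,0,-0.1],"turn":0}
    - {"delta_pos":[0,0,-0.1],"turn":0}

```text
t: 21.95
tcp_pos: [624.9, 294.0, 148.7]
orientation: [[0.195, 0.981, 0.007], [0.981, -0.195, 0.003], [0.004, 0.007, -1.0]]
ft_force: [1.0, -0.2, 0.6]
gripper_width: 0.798
grip_force: 0.0
```

```bash
python3 - <<'E'
from look import *
plan((560,153,140,82),(499,14,140,86),(438,-124,130,90),start=(622,293,144.8,78.8)); look()
E
```

```text
t 21.95 at [624.9 294.  148.7] 78.8 w 0.798 grip 0.0 j [ 0.35  0.45 -0.    1.11  0.    2.11]
(560, 153, 140, 82) -> [-0.149, -0.034, 0.005] turn -3.2
(499, 14, 140, 86) -> [-0.146, -0.041, -0.0] turn -4
(438, -124, 130, 90) -> [-0.142, -0.051, 0.01] turn -4
2580 [266. 229.] [623. 294.] [43. 43.] 79.9 63.0
2022 [ 52. 285.] [467. 281.] [51. 11.] 68.8 62.0
```

Emit:
send_rows:
  commands:
    - {"delta_pos":[-0.04,-0.009,0.005],"turn":-0.8}
    - {"delta_pos":[-0.08,-0.018,0.005],"turn":-1.6}
    - {"delta_pos":[-0.12,-0.027,0.005],"turn":-2.4}
    - {"delta_pos":[-0.149,-0.034,0.005],"turn":-3.2}
  claw: 0

```text
t: 22.4
tcp_pos: [556.9, 151.5, 137.0]
orientation: [[0.14, 0.99, -0.004], [0.99, -0.14, -0.001], [-0.002, -0.004, -1.0]]
ft_force: [0.2, 0.1, -0.5]
gripper_width: 1.003
grip_force: 0.0
```

Emit:
send_rows:
  commands:
    - {"delta_pos":[-0.04,-0.011,0],"turn":-1}
    - {"delta_pos":[-0.08,-0.022,0],"turn":-2}
    - {"delta_pos":[-0.12,-0.033,0],"turn":-3}
    - {"delta_pos":[-0.146,-0.041,0],"turn":-4}

```text
t: 22.8
tcp_pos: [495.9, 12.9, 137.4]
orientation: [[0.071, 0.997, -0.004], [0.997, -0.071, -0.0], [-0.0, -0.004, -1.0]]
ft_force: [0.4, -0.1, 1.1]
gripper_width: 1.001
grip_force: 0.0
```

Emit:
send_rows:
  commands:
    - {"delta_pos":[-0.04,-0.014,0.003],"turn":-1}
    - {"delta_pos":[-0.08,-0.029,0.006],"turn":-2}
    - {"delta_pos":[-0.12,-0.043,0.01],"turn":-3}
    - {"delta_pos":[-0.142,-0.051,0.01],"turn":-4}
    - {"delta_pos":[-0.142,-0.051,0.01],"turn":-4}

```text
t: 23.3
tcp_pos: [435.4, -124.8, 127.7]
orientation: [[0.005, 1.0, -0.003], [1.0, -0.005, 0.001], [0.001, -0.003, -1.0]]
ft_force: [0.2, 0.5, 0.6]
gripper_width: 1.002
grip_force: 0.0
```

Emit:
send_rows:
  commands:
    - {"delta_pos":[0,0,0],"turn":0}
    - {"delta_pos":[0,0,0],"turn":0}
    - {"delta_pos":[0,0,0],"turn":0}

```text
t: 23.6
tcp_pos: [438.0, -122.4, 129.0]
orientation: [[-0.001, 1.0, -0.0], [1.0, 0.001, 0.0], [0.0, -0.0, -1.0]]
ft_force: [-0.1, 1.4, 0.3]
gripper_width: 1.001
grip_force: 0.0
```

```bash
python3 - <<'E'
from look import *
plan((438,-124,39,90)); look()
E
```

```text
t 23.6 at [ 438.  -122.4  129. ] 90.0 w 1.001 grip 0.0 j [-0.41  0.08 -0.54  0.95  0.    1.16]
(438, -124, 39, 90) -> [-0.002, 0.0, 0.09] turn 0.0
2631 [271. 240.] [ 439. -125.] [43. 43.] 84.1 57.0
```

Emit:
send_rows:
  commands:
    - {"delta_pos":[0,0.001,0.03],"turn":0}
    - {"delta_pos":[0,0.001,0.06],"turn":0}
    - {"delta_pos":[0,0.001,0.08],"turn":0}
    - {"delta_pos":[0,0.001,0.091],"turn":0}
    - {"delta_pos":[0,0.001,0.091],"turn":0}

```text
t: 24.15
tcp_pos: [437.7, -122.3, 37.0]
orientation: [[-0.0, 1.0, -0.003], [1.0, 0.0, 0.001], [0.001, -0.003, -1.0]]
ft_force: [-0.0, 0.0, 0.4]
gripper_width: 0.998
grip_force: 0.0
```

Emit:
send_rows:
  commands:
    - {"delta_pos":[0,0,0],"turn":0}
    - {"delta_pos":[0,0,0],"turn":0}
    - {"delta_pos":[0,0,0],"turn":0}

```text
t: 24.45
tcp_pos: [439.9, -123.8, 39.4]
orientation: [[0.001, 1.0, 0.002], [1.0, -0.001, -0.001], [-0.001, 0.002, -1.0]]
ft_force: [0.2, -0.6, -0.3]
gripper_width: 0.995
grip_force: 0.0
```

Emit:
send_rows:
  commands:
    - {"delta_pos":[0,0,0],"turn":0}
    - {"delta_pos":[0,0,0],"turn":0}
    - {"delta_pos":[0,0,0],"turn":0}
    - {"delta_pos":[0,0,0],"turn":0}
    - {"delta_pos":[0,0,0],"turn":0}
  claw: 1
  force: 60

```text
t: 24.95
tcp_pos: [438.8, -123.5, 38.9]
orientation: [[0.001, 1.0, -0.0], [1.0, -0.001, -0.0], [-0.0, -0.0, -1.0]]
ft_force: [-1.4, 0.5, 5.0]
gripper_width: 0.503
grip_force: 60.2
```

Emit:
send_rows:
  commands:
    - {"delta_pos":[0,0,0],"turn":0}
    - {"delta_pos":[0,0,0],"turn":0}

```text
t: 25.15
tcp_pos: [438.8, -123.5, 38.9]
orientation: [[0.001, 1.0, -0.0], [1.0, -0.001, -0.0], [-0.0, -0.0, -1.0]]
ft_force: [-1.8, 0.2, 5.4]
gripper_width: 0.505
grip_force: 60.2
```

```bash
python3 - <<'E'
from plan import *
plan((439,-124,140,90),(495,-10,140,86),(552,104,140,82),(608.5,218,140,78.8),start=(439,-124,38,90))
E
```

```text
t 25.15 at [ 438.8 -123.5   38.9] 89.9 w 0.505 grip 60.2 j [-0.42  0.2  -0.63  0.74 -0.    1.16]
(439, -124, 140, 90) -> [0.0, 0.0, -0.102] turn 0
(495, -10, 140, 86) -> [0.114, 0.056, -0.0] turn 4
(552, 104, 140, 82) -> [0.118, 0.049, -0.0] turn 4
(608.5, 218, 140, 78.8) -> [0.121, 0.04, -0.0] turn 3.2
```

Emit:
send_rows:
  commands:
    - {"delta_pos":[0,0,-0.01],"turn":0}
    - {"delta_pos":[0,0,-0.035],"turn":0}
    - {"delta_pos":[0,0,-0.065],"turn":0}
    - {"delta_pos":[0,0,-0.09],"turn":0}
    - {"delta_pos":[0,0,-0.102],"turn":0}

```text
t: 25.65
tcp_pos: [439.7, -123.7, 142.5]
orientation: [[0.001, 1.0, 0.003], [1.0, -0.001, -0.001], [-0.001, 0.003, -1.0]]
ft_force: [-0.0, 0.2, -4.2]
gripper_width: 0.502
grip_force: 62.0
```

Emit:
send_rows:
  commands:
    - {"delta_pos":[0.013,0.006,0],"turn":0.4}
    - {"delta_pos":[0.036,0.018,0],"turn":1.2}
    - {"delta_pos":[0.062,0.03,0],"turn":2.1}
    - {"delta_pos":[0.088,0.043,0],"turn":3.1}
    - {"delta_pos":[0.114,0.056,0],"turn":4}

```text
t: 26.15
tcp_pos: [494.1, -8.2, 139.3]
orientation: [[0.072, 0.997, -0.002], [0.997, -0.072, 0.0], [0.0, -0.002, -1.0]]
ft_force: [0.5, -0.1, -3.5]
gripper_width: 0.501
grip_force: 61.9
```

Emit:
send_rows:
  commands:
    - {"delta_pos":[0.024,0.01,0],"turn":0.8}
    - {"delta_pos":[0.047,0.02,0],"turn":1.6}
    - {"delta_pos":[0.071,0.03,0],"turn":2.4}
    - {"delta_pos":[0.095,0.04,0],"turn":3.2}
    - {"delta_pos":[0.118,0.049,0],"turn":4}

```text
t: 26.65
tcp_pos: [551.4, 105.9, 139.1]
orientation: [[0.14, 0.99, -0.002], [0.99, -0.14, -0.0], [-0.0, -0.002, -1.0]]
ft_force: [0.6, 0.0, -4.2]
gripper_width: 0.502
grip_force: 61.9
```

Emit:
send_rows:
  commands:
    - {"delta_pos":[0.027,0.009,0],"turn":0.7}
    - {"delta_pos":[0.055,0.018,0],"turn":1.5}
    - {"delta_pos":[0.083,0.027,0],"turn":2.2}
    - {"delta_pos":[0.107,0.035,0],"turn":2.9}
    - {"delta_pos":[0.121,0.04,0],"turn":3.2}

```text
t: 27.15
tcp_pos: [608.5, 220.6, 139.0]
orientation: [[0.194, 0.981, -0.002], [0.981, -0.194, -0.0], [-0.0, -0.002, -1.0]]
ft_force: [0.2, -0.2, -3.4]
gripper_width: 0.502
grip_force: 61.9
```

Emit:
send_rows:
  commands:
    - {"delta_pos":[0,0,0],"turn":0}
    - {"delta_pos":[0,0,0],"turn":0}
    - {"delta_pos":[0,0,0],"turn":0}
    - {"delta_pos":[0,0,0],"turn":0}
    - {"delta_pos":[0,0,0],"turn":0}

```text
t: 27.65
tcp_pos: [608.4, 218.2, 140.4]
orientation: [[0.196, 0.981, -0.0], [0.981, -0.196, -0.0], [-0.0, -0.0, -1.0]]
ft_force: [-0.2, -0.2, -4.1]
gripper_width: 0.503
grip_force: 61.9
```

Emit:
send_rows:
  commands:
    - {"delta_pos":[0,0,0.02],"turn":0}
    - {"delta_pos":[0,0,0.045],"turn":0}
    - {"delta_pos":[0,0,0.068],"turn":0}
    - {"delta_pos":[0,0,0.08],"turn":0}
    - {"delta_pos":[0,0,0.08],"turn":0}

```text
t: 28.15
tcp_pos: [606.7, 218.3, 58.2]
orientation: [[0.196, 0.981, -0.005], [0.981, -0.196, -0.001], [-0.002, -0.004, -1.0]]
ft_force: [-2.0, 0.6, -3.4]
gripper_width: 0.501
grip_force: 61.9
```

Emit:
send_rows:
  commands:
    - {"delta_pos":[0,0,0.004],"turn":0}
    - {"delta_pos":[0,0,0.008],"turn":0}
    - {"delta_pos":[0,0,0.011],"turn":0}
    - {"delta_pos":[0,0,0.013],"turn":0}
    - {"delta_pos":[0,0,0.013],"turn":0}

```text
t: 28.65
tcp_pos: [608.6, 219.1, 47.3]
orientation: [[0.195, 0.981, -0.0], [0.981, -0.195, 0.0], [-0.0, -0.0, -1.0]]
ft_force: [-0.3, -0.2, -4.2]
gripper_width: 0.505
grip_force: 61.9
```

Emit:
send_rows:
  commands:
    - {"delta_pos":[0,0,0],"turn":0}
    - {"delta_pos":[0,0,0],"turn":0}

```text
t: 28.85
tcp_pos: [608.9, 219.1, 47.6]
orientation: [[0.195, 0.981, 0.0], [0.981, -0.195, 0.0], [0.0, 0.0, -1.0]]
ft_force: [1.4, 0.8, -3.1]
gripper_width: 0.503
grip_force: 61.9
```

Emit:
send_rows:
  commands:
    - {"delta_pos":[0,0,0.001],"turn":0}
    - {"delta_pos":[0,0,0.002],"turn":0}
    - {"delta_pos":[0,0,0.003],"turn":0}
    - {"delta_pos":[0,0,0.003],"turn":0}

```text
t: 29.25
tcp_pos: [608.8, 219.1, 45.0]
orientation: [[0.195, 0.981, 0.0], [0.981, -0.195, 0.0], [0.0, 0.0, -1.0]]
ft_force: [-1.7, -1.1, 1.3]
gripper_width: 0.504
grip_force: 62.5
```

Emit:
send_rows:
  commands:
    - {"delta_pos":[0,0,0],"turn":0}
    - {"delta_pos":[0,0,0],"turn":0}
    - {"delta_pos":[0,0,0],"turn":0}
    - {"delta_pos":[0,0,0],"turn":0}
    - {"delta_pos":[0,0,0],"turn":0}
  claw: 0.2

```text
t: 29.75
tcp_pos: [608.8, 219.1, 44.4]
orientation: [[0.195, 0.981, 0.0], [0.981, -0.195, 0.0], [0.0, 0.0, -1.0]]
ft_force: [-0.0, 0.7, -0.1]
gripper_width: 0.798
grip_force: 0.0
```

Emit:
send_rows:
  commands:
    - {"delta_pos":[0,0,-0.02],"turn":0}
    - {"delta_pos":[0,0,-0.05],"turn":0}
    - {"delta_pos":[0,0,-0.08],"turn":0}
    - {"delta_pos":[0,0,-0.1],"turn":0}
    - {"delta_pos":[0,0,-0.1],"turn":0}

```text
t: 30.25
tcp_pos: [611.5, 219.8, 148.4]
orientation: [[0.195, 0.981, 0.007], [0.981, -0.195, 0.002], [0.003, 0.007, -1.0]]
ft_force: [-0.1, 0.1, -0.8]
gripper_width: 0.799
grip_force: 0.0
```

```bash
python3 - <<'E'
from look import *
plan((467,281,135,69),start=(608.7,219,144.8,78.8)); look()
E
```

```text
t 30.25 at [611.5 219.8 148.4] 78.8 w 0.799 grip 0.0 j [ 0.25  0.38 -0.11  1.08 -0.    2.01]
(467, 281, 135, 69) -> [0.033, -0.151, 0.01] turn 9.8
2709 [263. 109.] [623. 294.] [43. 43.] 79.3 63.0
2689 [ 28. 179.] [467. 281.] [50. 12.] 69.9 63.0
2586 [266. 232.] [609. 218.] [43. 43.] 31.9 63.0
```

Emit:
send_rows:
  commands:
    - {"delta_pos":[0.009,-0.04,0.003],"turn":2.5}
    - {"delta_pos":[0.018,-0.08,0.006],"turn":5}
    - {"delta_pos":[0.026,-0.12,0.01],"turn":7.5}
    - {"delta_pos":[0.033,-0.151,0.01],"turn":9.8}
    - {"delta_pos":[0.033,-0.151,0.01],"turn":9.8}
  claw: 0.2

```text
t: 30.8
tcp_pos: [461.0, 280.8, 131.7]
orientation: [[0.356, 0.934, -0.007], [0.934, -0.356, -0.002], [-0.005, -0.006, -1.0]]
ft_force: [0.6, -0.5, 0.3]
gripper_width: 0.803
grip_force: 0.0
```

Emit:
send_rows:
  commands:
    - {"delta_pos":[0,0,0],"turn":0}
    - {"delta_pos":[0,0,0],"turn":0}
    - {"delta_pos":[0,0,0],"turn":0}
    - {"delta_pos":[0,0,0],"turn":0}

```text
t: 31.2
tcp_pos: [468.0, 280.6, 134.2]
orientation: [[0.36, 0.933, 0.0], [0.933, -0.36, 0.0], [0.0, 0.0, -1.0]]
ft_force: [0.5, 0.7, 0.1]
gripper_width: 0.797
grip_force: 0.0
```

```bash
python3 - <<'E'
from look import *
plan((467,281,39,69)); cv2.imwrite("pics/w4.png",look()[:,:,::-1])
E
```

```text
t 31.2 at [468.  280.6 134.2] 68.9 w 0.797 grip 0.0 j [ 0.42  0.23 -0.35  0.99 -0.    2.36]
(467, 281, 39, 69) -> [0.0, -0.001, 0.095] turn -0.1
5079 [516. 121.] [621. 294.] [43. 42.] 81.5 63.0
2146 [ 20. 256.] [306. 324.] [140.   9.] 69.5 47.0
1367 [267. 234.] [467. 281.] [50. 10.] 69.1 62.0
4283 [513. 246.] [609. 218.] [43. 44.] 29.6 63.0
```

View pics/w4.png

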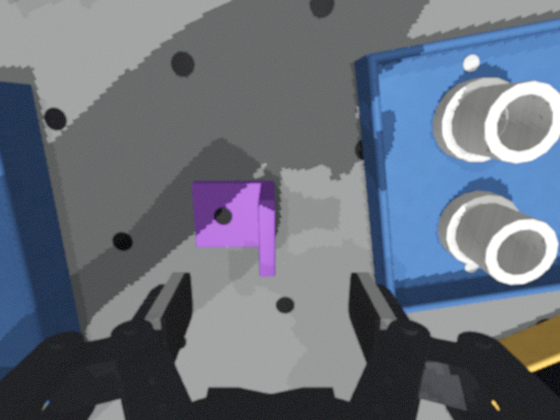

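The wrist view shows the cleat leg centred at pixel (267,234) between the jaws, the foot to the left, and both tube ends upright in the blue tray. I'll grip the leg.

Emit:
send_rows:
  commands:
    - {"delta_pos":[0,0,0.03],"turn":0}
    - {"delta_pos":[0,0,0.06],"turn":0}
    - {"delta_pos":[0,0,0.08],"turn":0}
    - {"delta_pos":[0,0,0.095],"turn":0}
    - {"delta_pos":[0,0,0.095],"turn":0}

```text
t: 31.75
tcp_pos: [465.3, 279.7, 37.0]
orientation: [[0.36, 0.933, -0.005], [0.933, -0.36, -0.002], [-0.004, -0.003, -1.0]]
ft_force: [-0.6, -0.0, -0.0]
gripper_width: 0.798
grip_force: 0.0
```

Emit:
send_rows:
  commands:
    - {"delta_pos":[0,0,0],"turn":0}
    - {"delta_pos":[0,0,0],"turn":0}
    - {"delta_pos":[0,0,0],"turn":0}

```text
t: 32.05
tcp_pos: [468.1, 281.3, 40.5]
orientation: [[0.359, 0.933, 0.002], [0.933, -0.359, 0.001], [0.002, 0.002, -1.0]]
ft_force: [0.1, -0.2, -0.4]
gripper_width: 0.795
grip_force: 0.0
```

Emit:
send_rows:
  commands:
    - {"delta_pos":[0,0,0],"turn":0}
    - {"delta_pos":[0,0,0],"turn":0}
    - {"delta_pos":[0,0,0],"turn":0}
    - {"delta_pos":[0,0,0],"turn":0}
    - {"delta_pos":[0,0,0],"turn":0}
  claw: 1
  force: 80

```text
t: 32.55
tcp_pos: [466.8, 281.1, 39.5]
orientation: [[0.359, 0.933, -0.0], [0.933, -0.359, 0.0], [0.0, -0.0, -1.0]]
ft_force: [-1.5, 0.4, 3.1]
gripper_width: 0.106
grip_force: 78.7
```

Emit:
send_rows:
  commands:
    - {"delta_pos":[0,0,0],"turn":0}
    - {"delta_pos":[0,0,0],"turn":0}
    - {"delta_pos":[0,0,0],"turn":0}
    - {"delta_pos":[0,0,0],"turn":0}

```text
t: 32.95
tcp_pos: [466.9, 281.1, 39.5]
orientation: [[0.359, 0.933, -0.0], [0.933, -0.359, 0.0], [0.0, -0.0, -1.0]]
ft_force: [-2.6, 0.0, 5.3]
gripper_width: 0.106
grip_force: 79.1
```

```bash
python3 - <<'E'
from plan import *
plan((467,281,140,69),(500,176,140,73.5),(533,71,140,78),(567,-35,140,82.5),(600,-140,140,87),(634,-245,140,91.4),start=(467,281,39,69))
E
```

```text
t 32.95 at [466.9 281.1  39.5] 69.0 w 0.106 grip 79.1 j [ 0.42  0.34 -0.44  0.79  0.    2.36]
(467, 281, 140, 69) -> [0.0, 0.0, -0.101] turn 0
(500, 176, 140, 73.5) -> [-0.086, 0.068, -0.0] turn -4.5
(533, 71, 140, 78) -> [-0.091, 0.061, -0.0] turn -4.5
(567, -35, 140, 82.5) -> [-0.097, 0.055, -0.0] turn -4.5
(600, -140, 140, 87) -> [-0.1, 0.046, -0.0] turn -4.5
(634, -245, 140, 91.4) -> [-0.103, 0.039, -0.0] turn -4.4
```

Emit:
send_rows:
  commands:
    - {"delta_pos":[0,0,-0.01],"turn":0}
    - {"delta_pos":[0,0,-0.035],"turn":0}
    - {"delta_pos":[0,0,-0.065],"turn":0}
    - {"delta_pos":[0,0,-0.09],"turn":0}
    - {"delta_pos":[0,0,-0.101],"turn":0}

```text
t: 33.45
tcp_pos: [468.2, 281.0, 142.2]
orientation: [[0.359, 0.933, 0.003], [0.933, -0.359, 0.0], [0.002, 0.003, -1.0]]
ft_force: [1.0, 0.4, -5.3]
gripper_width: 0.105
grip_force: 78.5
```

Emit:
send_rows:
  commands:
    - {"delta_pos":[-0.009,0.007,0],"turn":-0.4}
    - {"delta_pos":[-0.026,0.021,0],"turn":-1.3}
    - {"delta_pos":[-0.046,0.036,0],"turn":-2.4}
    - {"delta_pos":[-0.066,0.052,0],"turn":-3.4}
    - {"delta_pos":[-0.086,0.068,0],"turn":-4.5}

```text
t: 33.95
tcp_pos: [498.0, 174.0, 137.9]
orientation: [[0.284, 0.959, -0.004], [0.959, -0.284, -0.002], [-0.003, -0.003, -1.0]]
ft_force: [-0.1, -0.6, -4.4]
gripper_width: 0.107
grip_force: 78.4
```

Emit:
send_rows:
  commands:
    - {"delta_pos":[-0.018,0.012,0],"turn":-0.9}
    - {"delta_pos":[-0.036,0.024,0],"turn":-1.8}
    - {"delta_pos":[-0.055,0.037,0],"turn":-2.7}
    - {"delta_pos":[-0.073,0.049,0],"turn":-3.6}
    - {"delta_pos":[-0.091,0.061,0],"turn":-4.5}

```text
t: 34.45
tcp_pos: [530.4, 69.6, 137.8]
orientation: [[0.208, 0.978, -0.004], [0.978, -0.208, -0.001], [-0.002, -0.004, -1.0]]
ft_force: [1.4, 0.1, -4.9]
gripper_width: 0.107
grip_force: 78.3
```

Emit:
send_rows:
  commands:
    - {"delta_pos":[-0.019,0.011,0],"turn":-0.9}
    - {"delta_pos":[-0.039,0.022,0],"turn":-1.8}
    - {"delta_pos":[-0.058,0.033,0],"turn":-2.7}
    - {"delta_pos":[-0.078,0.044,0],"turn":-3.6}
    - {"delta_pos":[-0.097,0.055,0],"turn":-4.5}

```text
t: 34.95
tcp_pos: [563.8, -36.4, 137.7]
orientation: [[0.131, 0.991, -0.005], [0.991, -0.131, -0.0], [-0.001, -0.005, -1.0]]
ft_force: [0.3, -0.1, -5.5]
gripper_width: 0.105
grip_force: 78.3
```

Emit:
send_rows:
  commands:
    - {"delta_pos":[-0.02,0.009,0],"turn":-0.9}
    - {"delta_pos":[-0.04,0.018,0],"turn":-1.8}
    - {"delta_pos":[-0.06,0.028,0],"turn":-2.7}
    - {"delta_pos":[-0.08,0.037,0],"turn":-3.6}
    - {"delta_pos":[-0.1,0.046,0],"turn":-4.5}

```text
t: 35.45
tcp_pos: [596.2, -141.2, 137.4]
orientation: [[0.053, 0.999, -0.005], [0.999, -0.053, 0.001], [0.001, -0.005, -1.0]]
ft_force: [-0.2, 0.3, -3.9]
gripper_width: 0.107
grip_force: 78.3
```

Emit:
send_rows:
  commands:
    - {"delta_pos":[-0.023,0.009,0],"turn":-1}
    - {"delta_pos":[-0.047,0.018,0],"turn":-2}
    - {"delta_pos":[-0.07,0.026,0],"turn":-3}
    - {"delta_pos":[-0.091,0.034,0],"turn":-3.9}
    - {"delta_pos":[-0.103,0.039,0],"turn":-4.4}

```text
t: 35.95
tcp_pos: [630.1, -246.9, 137.4]
orientation: [[-0.022, 1.0, -0.004], [1.0, 0.022, 0.001], [0.001, -0.004, -1.0]]
ft_force: [-0.9, 0.5, -4.7]
gripper_width: 0.105
grip_force: 78.3
```

Emit:
send_rows:
  commands:
    - {"delta_pos":[0,0,0],"turn":0}
    - {"delta_pos":[0,0,0],"turn":0}
    - {"delta_pos":[0,0,0],"turn":0}
    - {"delta_pos":[0,0,0],"turn":0}
    - {"delta_pos":[0,0,0],"turn":0}

```text
t: 36.45
tcp_pos: [631.4, -244.0, 140.4]
orientation: [[-0.025, 1.0, -0.0], [1.0, 0.025, 0.0], [0.0, -0.0, -1.0]]
ft_force: [0.7, 0.2, -4.4]
gripper_width: 0.111
grip_force: 78.4
```

```bash
python3 - <<'E'
from plan import *
from h import *
from workcell import *
plan((634,-245,58,91.4))
c=calibration("wrist");p,d=capture("wrist");cv2.imwrite("pics/w5.png",p[:,:,::-1])
m=cv2.inRange(cv2.cvtColor(p,cv2.COLOR_RGB2HSV),(0,170,50),(6,255,255))
k=max(cv2.findContours(m,cv2.RETR_EXTERNAL,cv2.CHAIN_APPROX_NONE)[0],key=cv2.contourArea)
a=cv2.approxPolyDP(cv2.convexHull(k),8,True)[:,0];print(np.c_[a,rays(a,c,35)].round())
E
```

```text
t 36.45 at [ 631.4 -244.   140.4] 91.4 w 0.111 grip 78.4 j [-0.46  0.44 -0.04  1.1   0.    1.08]
(634, -245, 58, 91.4) -> [-0.001, 0.003, 0.082] turn 0.0
[[ 310.   86.  654. -155.]
 [ 383.   87.  699. -154.]
 [ 348.  324.  693. -324.]
 [ 221.  212.  598. -237.]
 [ 219.  149.  598. -194.]]
```

View pics/w5.png

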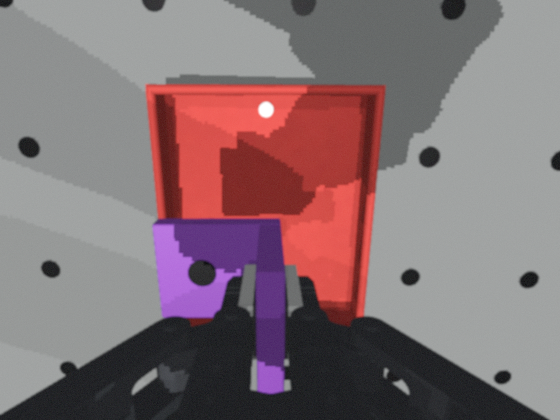

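The wrist view shows the cleat over the red tray, whose rim measures a centre of about (629,-245). The cleat's origin will land about 20 mm from that in x, well inside the limit. Lowering.

Emit:
send_rows:
  commands:
    - {"delta_pos":[0,0.003,0.02],"turn":0}
    - {"delta_pos":[0,0.003,0.045],"turn":0}
    - {"delta_pos":[0,0.003,0.068],"turn":0}
    - {"delta_pos":[0,0.003,0.08],"turn":0}
    - {"delta_pos":[0,0.003,0.08],"turn":0}

```text
t: 37.0
tcp_pos: [632.8, -243.7, 58.0]
orientation: [[-0.024, 1.0, -0.004], [1.0, 0.024, 0.002], [0.002, -0.004, -1.0]]
ft_force: [-0.7, -0.3, -5.1]
gripper_width: 0.107
grip_force: 78.2
```

Emit:
send_rows:
  commands:
    - {"delta_pos":[0,0,0.004],"turn":0}
    - {"delta_pos":[0,0,0.008],"turn":0}
    - {"delta_pos":[0,0,0.011],"turn":0}
    - {"delta_pos":[0,0,0.013],"turn":0}
    - {"delta_pos":[0,0,0.013],"turn":0}

```text
t: 37.5
tcp_pos: [634.5, -244.8, 47.3]
orientation: [[-0.024, 1.0, -0.0], [1.0, 0.024, 0.0], [0.0, -0.0, -1.0]]
ft_force: [-0.0, -1.2, -4.9]
gripper_width: 0.11
grip_force: 78.4
```

Emit:
send_rows:
  commands:
    - {"delta_pos":[0,0,0],"turn":0}
    - {"delta_pos":[0,0,0],"turn":0}

```text
t: 37.7
tcp_pos: [634.7, -244.9, 47.5]
orientation: [[-0.024, 1.0, 0.0], [1.0, 0.024, -0.0], [-0.0, 0.0, -1.0]]
ft_force: [0.8, -0.2, -5.2]
gripper_width: 0.106
grip_force: 78.4
```

Emit:
send_rows:
  commands:
    - {"delta_pos":[0,0,0.001],"turn":0}
    - {"delta_pos":[0,0,0.002],"turn":0}
    - {"delta_pos":[0,0,0.002],"turn":0}
    - {"delta_pos":[0,0,0.002],"turn":0}

```text
t: 38.1
tcp_pos: [634.8, -244.9, 45.6]
orientation: [[-0.024, 1.0, 0.0], [1.0, 0.024, -0.0], [-0.0, 0.0, -1.0]]
ft_force: [-0.9, -0.1, -2.6]
gripper_width: 0.111
grip_force: 78.7
```

Emit:
send_rows:
  commands:
    - {"delta_pos":[0,0,0],"turn":0}
    - {"delta_pos":[0,0,0],"turn":0}
    - {"delta_pos":[0,0,0],"turn":0}
    - {"delta_pos":[0,0,0],"turn":0}
    - {"delta_pos":[0,0,0],"turn":0}
  claw: 0.5

```text
t: 38.6
tcp_pos: [634.8, -244.9, 45.6]
orientation: [[-0.024, 1.0, 0.0], [1.0, 0.024, -0.0], [-0.0, 0.0, -1.0]]
ft_force: [1.5, -0.2, -0.4]
gripper_width: 0.504
grip_force: 0.0
```

Emit:
send_rows:
  commands:
    - {"delta_pos":[0,0,-0.02],"turn":0}
    - {"delta_pos":[0,0,-0.05],"turn":0}
    - {"delta_pos":[0,0,-0.09],"turn":0}
    - {"delta_pos":[0,0,-0.13],"turn":0}
    - {"delta_pos":[0,0,-0.16],"turn":0}

```text
t: 39.1
tcp_pos: [635.3, -245.1, 208.4]
orientation: [[-0.024, 1.0, 0.003], [1.0, 0.024, -0.001], [-0.001, 0.003, -1.0]]
ft_force: [-0.1, -0.7, -0.2]
gripper_width: 0.498
grip_force: 0.0
```

Emit:
send_rows:
  commands:
    - {"delta_pos":[-0.04,0,0],"turn":0}
    - {"delta_pos":[-0.08,0,0],"turn":0}
    - {"delta_pos":[-0.12,0,0],"turn":0}
    - {"delta_pos":[-0.15,0,0],"turn":0}
    - {"delta_pos":[-0.15,0,0],"turn":0}

```text
t: 39.6
tcp_pos: [637.7, -399.2, 204.8]
orientation: [[-0.019, 1.0, 0.001], [1.0, 0.019, -0.002], [-0.002, 0.001, -1.0]]
ft_force: [0.7, -0.1, -0.1]
gripper_width: 0.5
grip_force: 0.0
```

Emit:
send_rows:
  commands:
    - {"delta_pos":[0,0,0],"turn":0}
    - {"delta_pos":[0,0,0],"turn":0}
    - {"delta_pos":[0,0,0],"turn":0}

```text
t: 39.9
tcp_pos: [638.2, -393.4, 205.4]
orientation: [[-0.025, 1.0, -0.0], [1.0, 0.025, 0.0], [0.0, -0.0, -1.0]]
ft_force: [-0.1, 0.1, -0.2]
gripper_width: 0.503
grip_force: 0.0
```

```bash
python3 - <<'E'
from workcell import *
from h import *
for n in ("top","scene"):
    p,d=capture(n); cv2.imwrite(f"pics/{n}9.png",p[:,:,::-1]); W=world(d,calibration(n))
    m=((d>0)&(W[...,2]>48)&(W[...,2]<80)&(W[...,0]>300)&(W[...,0]<800)&(abs(W[...,1])<400)).astype(np.uint8)
    N,L,S,C=cv2.connectedComponentsWithStats(m)
    for i in range(1,N):
        if S[i,4]>25: Y=W[L==i];r=cv2.minAreaRect(Y[:,:2].astype(np.float32));print(S[i,4],C[i].round(),np.round(r[0]),np.round(r[1]),round(r[2],1),Y[:,2].max().round())
E
```

```text
119 [296. 139.] [636. -28.] [52. 50.] 7.3 76.0
115 [271. 142.] [625.  49.] [51. 49.] 8.2 75.0
76 [366. 139.] [ 632. -245.] [12. 50.] 3.3 72.0
103 [194. 146.] [620. 293.] [41. 42.] 9.1 70.0
103 [219. 150.] [605. 216.] [42. 41.] 0.4 70.0
98 [367. 174.] [624. 288.] [45. 41.] 72.7 64.0
98 [355. 188.] [610. 212.] [44. 43.] 77.0 64.0
152 [341. 228.] [629.  46.] [49. 54.] 7.3 69.0
165 [335. 248.] [639. -31.] [50. 54.] 7.4 69.0
```

View pics/scene9.png

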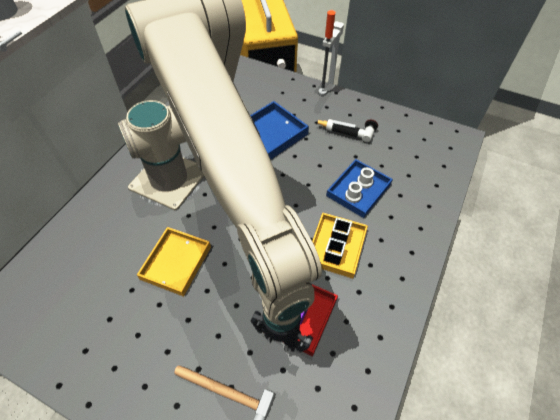

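All five parts are measured upright and seated in their trays. The scene view shows the tubes in small blue at (360,183), the stubs in yellow at (338,240), and the grinder and hammer where they lay. Handing in.

```bash
python3 -c "
from workcell import *
print(job_done())"
```

```text
the job is handed in; nothing more can be done
None
```

I sorted all five parts into the blue, yellow and red trays and handed the job in at about 40 s; the last pictures show each upright on its tray floor and clear of the robot, but no verdict came back.

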